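# Right the fallen bellows element and stroke-check it

### The job

The bronze bellows element has toppled over in the open drawer. Lift it out and lean it in the sloping rest, foot against the stop, and let go so that you can change your grip; then take hold of it again, stand it upright on its foot in the middle of the round steel plate and let go. Finally press its sprung steel stem all the way down and let it spring back, leaving the element standing there and all the other parts where they are.

Things in the scene. Friction and masses are not known exactly. Their poses are not given: they have to be found in the camera images.
- element: bronze bellows element, 0.4 kg, lying on a flat side in the drawer. Along its axis: square foot 44x44x12 mm, round bellows 39 mm across (ribs 41) and 90 long, square cap 44x44x8, steel stem 18 across standing 16 out. Origin on the axis, 55 mm from the foot's underside; own z runs from foot to stem, x and y square to the flat sides. Grip it across the bellows
- element_foot (a point): centre of the underside of the element's foot, 55 mm below the element's origin along its own z
- stem (a joint): how far the sprung stem is pressed into the element: 0 out, 0.010 m fully pressed; the spring pushes back with 3 N at the start and 8 N at the end of the stroke, then a hard stop
- stem_top (a point): centre of the stem's flat top face, 18 mm across; with the stem out it is 71 mm from the element's origin, and fully pressed it still stands 6 mm out of the cap
- drawer: fixed open sheet-metal drawer before a low plinth. Origin on the work surface under the main bay's centre; x to the plinth, y left. Main bay: x -115 to 117 mm, y -110 to 110, floor z = 12, walls to z = 45, front to 57; a side bay with small parts at y 114 to 195. The plinth (x above 110) is 72 mm high
- rest: fixed sloping steel rest; origin under the centre of its 130x80x8 mm base, z up. A bar 24 mm wide, 116 long rises at 45 deg to its +x; a stop plate 50 wide, square to the bar, stands 28 mm out at its low end; they meet at x = -45, z = 22 mm. The element lies on the bar on a flat side, foot on the stop, stem uphill; fingers pass either side of the bar
- rest_seat (a point): in the rest: where the centre of the underside of the foot comes when the element leans in the rest with foot against the stop (22 mm off the bar's upper face). Axes as the rest's
- plate: fixed round steel plate, 124 mm across, 12 mm thick; origin at the centre of its underside
- plate_top (a point): centre of the plate's upper face, 12 mm above the work surface
- elbow: bystander: galvanized 90-degree pipe elbow, legs 58 mm, 42 mm high, lying on the bench; origin under its corner
- trap_lid: bystander: dark cast trap lid, 110 mm across, 28 mm high, on top of the plinth; origin at centre of its underside
- seat: bystander: brass trap seat ring, 34 mm across, 16 mm high, in the drawer's side bay; origin at centre of its underside
- hex_key: bystander: L-shaped steel hex key, 80 x 26 mm, 6 mm thick, in the drawer's side bay; origin under the long leg

How it is judged:
By the outcome, as a careful person would: the job done as asked, in the order asked, and still so for the second after the job is handed in, with the robot touching nothing.
It also fails if it takes over 56 s, if anything falls off the work surface, if the arm or the gripper's body presses on something with over 40 N, if the wrist force passes 120 N, or if a joint passes its speed limit or range.

### The arm

A 6-joint arm with a two-finger parallel gripper is mounted at the origin on the work surface. World frame = base frame: x ahead of the robot, y to its left, z up, the work surface at z = 0. Lengths are in m, angles in degrees, forces in N, time in s.
With the tool pointing down it reaches from about 0.4 to 0.825 m from the base axis. Payload 7 kg.
Tool frame: the origin (TCP) lies midway between the tips of the shut fingers; the grasp point (between the pads) lies 19 mm behind it (ctrl.grip_point_offset is the distance from the TCP to the grasp point, in m); x points along the fingers, y is the direction in which the jaws open and shut, and the axes are right-handed (so a half turn about x gives the same grasp; the last joint's range is limited). The gripper opens to 88 mm and grips with 3 to 60 N. Pads are 19 mm wide; open, the fingers measure 130 mm over their backs; the gripper's body (78 mm by 193 mm) begins 47 mm behind the grasp point.
Start: joints at [-53.566, 20.546, 0.682, 0, -70.136, -16.507], TCP at [0.23, -0.635, 0.202] pointing down, gripper open.
Joint ranges: [-176.03, 176.03], [-82.01, 121.73], [-58.28, 71.71], [-173.87, 95.51], [-174.79, -0.11], [-173.66, 173.66]. Speed limits (degrees/s): [136.94, 136.94, 172.46, 180, 180, 180].

### API

Orientations are given as [roll, pitch, yaw] about the fixed x, y, z axes, in that order (R = Rz(yaw) Ry(pitch) Rx(roll)).
In Python, from plant import ctrl gives the robot as it stands.
- The arm moves only by the tool drive_tool, never from a script. Its argument "plan" is a list of rows, each a list of 3 entries, a list of its own where there are three numbers: the shift along the tool's x, y, z in m, then the turn, a rotation vector about the tool's x, y, z in degrees, then the opening, from 0 (shut) to 1 (fully open). In form: [[[dx, dy, dz], [wx, wy, wz], grip], ...]. A call has 1 to 20 rows; each row is the pose to reach, as a shift and turn from the pose measured when the call began, along the tool's axes at that moment; what a row does not reach only later rows make up. A row lasts 1/12 s, in which the tool goes at most 41.7 mm and 7.16 degrees, less where a joint would pass 70% of its speed; a pose out of reach is approached as far as the arm can. A call with a gripper value outside its range is refused whole. The fingers move at their own pace and stop on an object; the grip force is fixed at half the most. Time passes only in rows, so rows that repeat a pose let the fingers close. It gives the time, the measured TCP pose, the force and the opening at its end, in the units of the state.
- ctrl.get_obs(): the state, without advancing time (a new reading comes with each control period).
- ctrl.snapshot(name): name is "scene" or "top"; returns the picture (384x512x3 uint8, blue, green, red); there is no depth.
- ctrl.get_calibration(name): a dict with "fx", "fy", "cx", "cy" (pixels), "R" (3x3) and "t" (3): a world point X has camera coordinates R X + t. Camera axes: x right, y down, z forward; pixel columns grow to the right and rows downward; lengths in m; the calibration is good to about 2 mm. A picture is of the moment at which its call begins. get_calibration takes no time and is no camera call.
- ctrl.close_job(): hands the job in, once; it reports no verdict.
Trained networks look in the newest picture that a camera, given by its name, has taken for a name from the list of things; names that differ only in an ending like _2 or _b are one class to them, and where a whole thing is asked for, a point or a joint stands for the part that bears it (a point fixed in the world has none). Each returns a list of dicts, best first, with "confidence" (0 to 1); they miss things now and then, are a little off and sometimes report something else, mostly with a low value. They report only what shows in the picture. A call takes as long as a camera call.
- ctrl.cut_out(camera, name): "pixels" (384x512 bool, what is visible of it) and "pixel" ([column, row] in pixels, amid what is visible of it).
- ctrl.landmark_of(camera, name): "pixel" ([column, row] in pixels: a listed point, or the origin of a listed thing).
The state is a dict: "clock": time; "joint_pos": joint angles; "qvel": joint speeds; "tau": joint torques, N m; "tool_pos": TCP position; "orientation": TCP orientation; "force": force on the tool from outside, world axes, zero at the start; "moment": the same for the moment, N m; "opening": finger opening in m.
Only numpy, scipy, OpenCV 4.12 (cv2) and the standard library are available. Lean on these libraries where they do the work, as an engineer would, in place of code of your own. Each camera call takes 0.05 s, during which the arm holds its last target. There are 200 camera calls.

## Working session

There is one attempt and no reset: what is moved stays moved. The work goes in short steps, Python scripts to look and compute and a tool call to move; the robot and the scene stay as the last step left them, time stands still between calls to the robot, and variables do not carry over. Pictures are saved under pics/ and viewed, about 8 in all and at most 12, crops included, and the job is handed in when it is done.

Besides the shell and the picture viewer there is one more tool, called after ">>>" as name(argument=value, ...) on one line, values as JSON. drive_tool: Moves the arm, as the interface text tells. Its arguments: {"type":"object","properties":{"plan":{"type":"array","items":{"type":"array"}}},"required":["plan"]}

```bash
mkdir -p pics; ls
python3 - <<'E'
from plant import ctrl
import cv2,numpy as np
o=ctrl.get_obs();print(o, ctrl.grip_point_offset)
ims=[]
for c in("scene","top"):
    im=ctrl.snapshot(c);ims.append(im);k=ctrl.get_calibration(c);print(c,k)
    for n in["element","element_foot","stem_top","rest","rest_seat","plate_top","plate","drawer","elbow"]:
        try:print(n,[(np.round(d['pixel'],1).tolist(),round(d['confidence'],2)) for d in ctrl.landmark_of(c,n)])
        except Exception as e:print(n,e)
    cv2.imwrite(f"pics/{c}0.png",cv2.resize(im,(800,600)))
E
```

```text
pics
{'clock': 0.0, 'joint_pos': array([-5.35657761e+01,  2.05922029e+01,  6.33254770e-01, -2.12878167e-02,
       -7.01369732e+01, -1.65070731e+01]), 'qvel': array([-0.02454675, -0.04038746, -0.05296056, -0.02352088, -0.03111862,
        0.03851759]), 'tau': array([ 6.70111112e-04, -5.82719100e+01,  2.93068779e+01,  6.99743852e+00,
        6.96397852e-03, -1.84136634e-04]), 'tool_pos': array([ 0.22984621, -0.63407932,  0.20060646]), 'orientation': array([ 94.72426423,  89.90201275, 114.64416528]), 'force': array([-0.84985599, -0.03451552, -0.42736004]), 'moment': array([-0.0362392 ,  0.04740751, -0.05286234]), 'opening': 0.08774488596482322} 0.0188
scene {'fx': 435.26328632038235, 'fy': 435.26328632038235, 'cx': 257.622704986051, 'cy': 194.65697240638497, 'R': array([[ 0.7080869 ,  0.70587103, -0.01894795],
       [ 0.5486363 , -0.56685519, -0.61455139],
       [-0.44453476,  0.42476026, -0.78864921]]), 't': array([-0.4882941 , -0.264546  ,  1.37484238])}
element [([260.7, 145.3], 0.91)]
element_foot [([280.8, 152.3], 0.79)]
stem_top [([228.8, 216.5], 0.54)]
rest [([227.4, 214.3], 0.74)]
rest_seat [([216.9, 187.4], 0.74)]
plate_top [([139.6, 297.9], 0.58)]
plate [([138.9, 300.5], 0.89)]
drawer [([268.1, 150.3], 0.65)]
elbow [([232.0, 308.6], 0.69)]
top {'fx': 438.8675047420001, 'fy': 438.8675047420001, 'cx': 263.2578132688889, 'cy': 192.32904415471378, 'R': array([[ 0.01997995, -0.9997852 , -0.00550877],
       [-0.98883229, -0.01894656, -0.14782333],
       [ 0.1476872 ,  0.00840075, -0.98899844]]), 't': array([0.05437476, 0.63273313, 0.98899265])}
element [([196.0, 249.6], 0.96), ([410.1, 205.0], 0.5)]
element_foot [([192.3, 227.8], 0.69)]
stem_top [([203.7, 280.2], 0.53), ([140.2, 277.5], 0.17)]
rest [([293.0, 215.6], 0.71)]
rest_seat [([285.2, 239.8], 0.75)]
plate_top [([407.9, 206.2], 0.95)]
plate [([408.9, 210.3], 0.72)]
drawer [([193.0, 246.3], 0.71)]
elbow [([356.4, 138.3], 0.86)]
```

View pics/scene0.png

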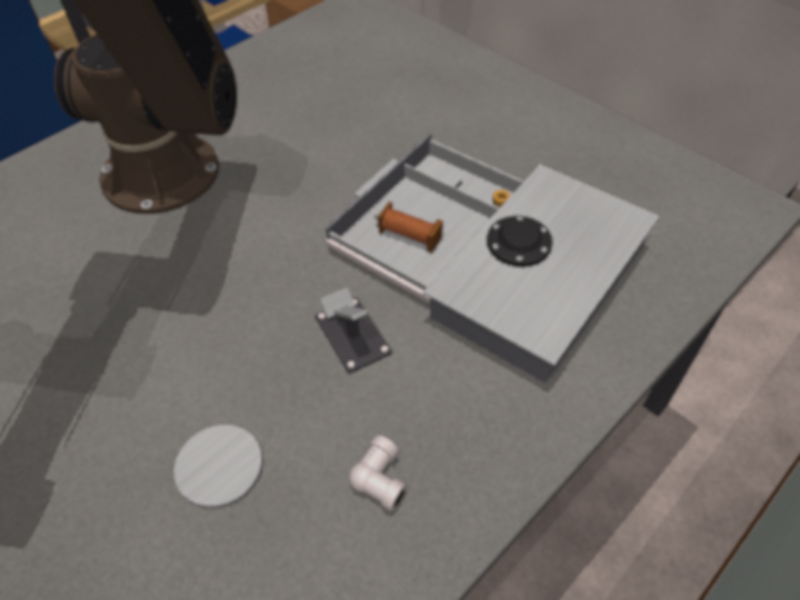

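View pics/top0.png

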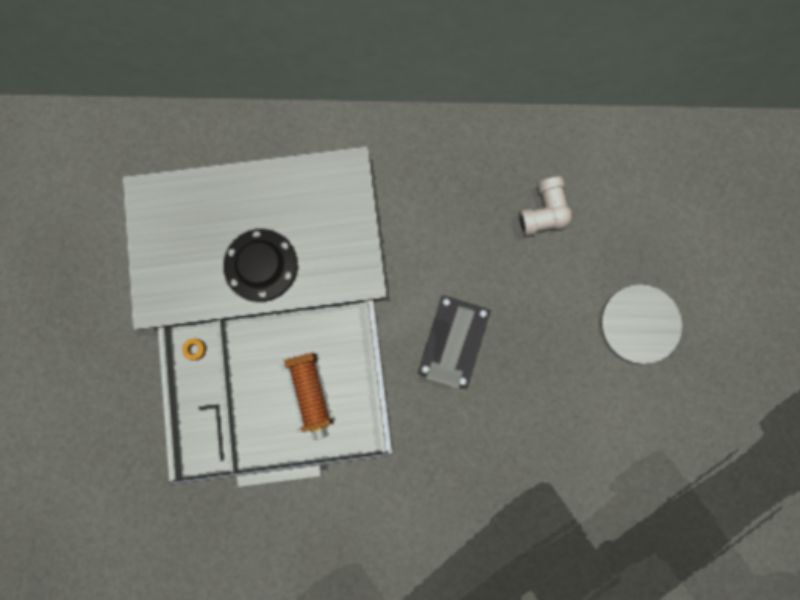

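```bash
cat > h.py <<'E'
from plant import ctrl
import numpy as np
from scipy.spatial.transform import Rotation as Rot
K={c:ctrl.get_calibration(c) for c in("scene","top")}
def ray(c,p):
    k=K[c];d=k['R'].T@np.array([(p[0]-k['cx'])/k['fx'],(p[1]-k['cy'])/k['fy'],1]);return -k['R'].T@k['t'],d/np.linalg.norm(d)
def tri(ps,pt):
    o1,d1=ray("scene",ps);o2,d2=ray("top",pt)
    s=np.linalg.lstsq(np.c_[d1,-d2],o2-o1,rcond=None)[0]
    a,b=o1+s[0]*d1,o2+s[1]*d2
    return (a+b)/2,np.linalg.norm(a-b)
def atz(c,p,z):
    o,d=ray(c,p);return o+d*(z-o[2])/d[2]
def proj(c,X):
    k=K[c];q=k['R']@np.asarray(X)+k['t'];return np.array([k['fx']*q[0]/q[2]+k['cx'],k['fy']*q[1]/q[2]+k['cy']])
def best(c,n):
    r=ctrl.landmark_of(c,n);return np.array(r[0]['pixel']) if r else None
E
python3 - <<'E'
from h import *
np.set_printoptions(precision=4,suppress=True)
P=dict(element=((260.7,145.3),(196,249.6)),foot=((280.8,152.3),(192.3,227.8)),rest=((227.4,214.3),(293,215.6)),seat=((216.9,187.4),(285.2,239.8)),plate_top=((139.6,297.9),(407.9,206.2)),plate=((138.9,300.5),(408.9,210.3)),drawer=((268.1,150.3),(193,246.3)),elbow=((232,308.6),(356.4,138.3)))
for n,(a,b) in P.items():print(n,*tri(a,b))
print(atz("top",(203.7,280.2),.034),atz("top",(196,249.6),.034),atz("top",(192.3,227.8),.034))
E
```

```text
element [0.4918 0.2181 0.0345] 0.009396898271941132
foot [0.5463 0.2342 0.0319] 0.0021106690022149777
rest [ 0.5826 -0.0043  0.0119] 0.004629801514333006
seat [0.523  0.0165 0.0505] 0.006974222038724363
plate_top [ 0.6089 -0.29    0.0037] 0.006370225616691265
plate [ 0.6021 -0.2952 -0.013 ] 0.0010207515525973217
drawer [0.502  0.2325 0.0097] 0.002320254298732977
elbow [ 0.7767 -0.1639  0.0087] 0.003912613344463622
[0.4245 0.2011 0.034 ] [0.4946 0.222  0.034 ] [0.5455 0.2329 0.034 ]
```

The scene view shows the element in the drawer with its foot towards the plinth and its stem towards the robot. The rest is in the middle (scene pixel ~350,335, low end towards the robot), with the plate at (218,465) and the elbow at (378,475). The top view agrees: element axis from (300,362) to (320,435), rest bolts at (446,302), (483,314), (463,382) and (425,370), plate centre (642,324). I'll refine these with the masks.

Run:
```python
from h import *
import cv2
np.set_printoptions(precision=4,suppress=True)
o=ctrl.get_obs();R=Rot.from_euler('xyz',o['orientation'],degrees=True).as_matrix();print("tool axes cols\n",R)
for n in["plate","rest","element"]:
    for c in("scene","top"):
        ctrl.snapshot(c) if n=="plate" else 0
        r=ctrl.cut_out(c,n)
        if not r: print(n,c,"none");continue
        m=r[0]['pixels'].astype(np.uint8)
        cs=max(cv2.findContours(m,cv2.RETR_EXTERNAL,cv2.CHAIN_APPROX_NONE)[0],key=cv2.contourArea)[:,0].astype(float)
        z={"plate":.012,"rest":.008,"element":.034}[n]
        W=np.array([atz(c,p,z)[:2] for p in cs])
        if n=="plate": print(n,c,r[0]['confidence'],"circle",cv2.minEnclosingCircle(W.astype(np.float32)),"mean",W.mean(0))
        else: print(n,c,r[0]['confidence'],cv2.minAreaRect((W*1000).astype(np.float32)), cs.min(0),cs.max(0))
s=512/800
B=np.array([atz("top",np.array(p)*s,.009) for p in[(446,302),(483,314),(463,382),(425,370)]])
S=np.array([atz("scene",np.array(p)*s,.009) for p in[(322,317),(385,349),(351,365)]])
print("bolts top",B[:,:2],B.mean(0));print("bolts scene",S[:,:2])
```

```text
tool axes cols
 [[-0.     -0.3408  0.9401]
 [ 0.      0.9401  0.3408]
 [-1.      0.     -0.    ]]
plate scene 0.86 circle ((0.6093156933784485, -0.29256564378738403), 0.06584110856056213) mean [ 0.6102 -0.2936]
plate top 0.61 circle ((0.6080916523933411, -0.28864914178848267), 0.06297567486763) mean [ 0.6067 -0.2902]
rest scene 0.96 ((561.7452392578125, 1.9783134460449219), (80.98381805419922, 161.0812225341797), 73.46317291259766) [201. 184.] [250. 238.]
rest top 0.96 ((573.5371704101562, -0.6690673828125), (81.65109252929688, 132.57313537597656), 74.49778747558594) [268. 190.] [313. 248.]
element scene 0.64 ((484.8505554199219, 219.6835479736328), (135.07872009277344, 77.2008285522461), 16.214603424072266) [240. 130.] [283. 160.]
element top 0.69 ((485.6639099121094, 216.12835693359375), (128.41915893554688, 49.48267364501953), 17.330720901489258) [182. 226.] [213. 281.]
bolts top [[ 0.6359  0.0127]
 [ 0.6181 -0.0453]
 [ 0.512  -0.015 ]
 [ 0.5292  0.0438]] [ 0.5738 -0.0009  0.009 ]
bolts scene [[ 0.5156 -0.0151]
 [ 0.637   0.0132]
 [ 0.6203 -0.0454]]
```

>>> drive_tool(plan=[[[-0.02, 0.316, 0.402], [0, 0, 0], 1], [[-0.02, 0.316, 0.402], [0, 0, 0], 1], [[-0.02, 0.316, 0.402], [0, 0, 0], 1], [[-0.02, 0.316, 0.402], [0, 0, 0], 1], [[-0.02, 0.316, 0.402], [0, 0, 0], 1], [[-0.02, 0.316, 0.402], [0, 0, 0], 1], [[-0.02, 0.316, 0.402], [0, 0, 0], 1], [[-0.02, 0.316, 0.402], [0, 0, 0], 1], [[-0.02, 0.316, 0.402], [0, 0, 0], 1], [[-0.02, 0.316, 0.402], [0, 0, 0], 1], [[-0.02, 0.316, 0.402], [0, 0, 0], 1], [[-0.02, 0.316, 0.402], [0, 0, 0], 1], [[0, 0.712, 0.538], [4, 0, 0], 1], [[0, 0.712, 0.538], [4, 0, 0], 1], [[0, 0.712, 0.538], [4, 0, 0], 1], [[0, 0.712, 0.538], [4, 0, 0], 1], [[0, 0.712, 0.538], [4, 0, 0], 1], [[0, 0.712, 0.538], [4, 0, 0], 1], [[0, 0.712, 0.538], [4, 0, 0], 1], [[0, 0.712, 0.538], [4, 0, 0], 1]])

```text
clock: 3.07
tool_pos: [0.4929, 0.1247, 0.2064]
orientation: [17.2, 89.9, 33.1]
force: [1.6, -0.2, 0.2]
opening: 0.0875
```

```bash
cat >> h.py <<'E'
np.set_printoptions(precision=4,suppress=True)
def pose():
    o=ctrl.get_obs();return np.array(o['tool_pos']),Rot.from_euler('xyz',o['orientation'],degrees=True),o
def toolR(az,dn,flip=1):
    """tool x at azimuth az, dn deg below horizontal; y horizontal, flip*90 left of az"""
    a,d=np.radians([az,dn]);x=np.array([np.cos(a)*np.cos(d),np.sin(a)*np.cos(d),-np.sin(d)])
    y=flip*np.array([-np.sin(a),np.cos(a),0]);return Rot.from_matrix(np.c_[x,y,np.cross(x,y)])
def go(pt,Rt):
    """shift & turn from the pose now to TCP pt, rotation Rt"""
    p,R,o=pose();d=R.inv().apply(np.array(pt)-p);w=(R.inv()*Rt).as_rotvec(degrees=True)
    print("shift",d,"turn",w,"rows",np.linalg.norm(d)/.0417,np.linalg.norm(w)/7.16)
def st():
    p,R,o=pose();print("t",o['clock'],"tcp",p,"J",o['joint_pos'],"F",o['force'],"open",o['opening']);print(R.as_matrix())
E
python3 - <<'E'
from h import *
st()
G=toolR(16,90,1) # y at yaw 106
for z in(.2,.07,.017): go([.493,.219,z],G)
E
```

```text
t 3.0667 tcp [0.4929 0.1247 0.2064] J [  36.3595    4.4956  -19.5865    0.0039  -65.8541 -110.4191] F [ 1.5869 -0.1596  0.17  ] open 0.0874922091869214
[[ 0.0009 -0.2747  0.9615]
 [ 0.0006  0.9615  0.2747]
 [-1.      0.0003  0.0011]]
shift [0.0064 0.0907 0.026 ] turn [-0.058   0.061  -0.0188] rows 2.267275692041098 0.012049677762685281
shift [0.1364 0.0906 0.0258] turn [-0.058   0.061  -0.0188] rows 3.9760412193150136 0.012049677762685281
shift [0.1894 0.0906 0.0258] turn [-0.058   0.061  -0.0188] rows 5.0730671317973295 0.012049677762685281
```

>>> drive_tool(plan=[[[0.006, 0.0906, 0.026], [0, 0, 0], 1], [[0.006, 0.0906, 0.026], [0, 0, 0], 1], [[0.006, 0.0906, 0.026], [0, 0, 0], 1], [[0.006, 0.0906, 0.026], [0, 0, 0], 1], [[0.046, 0.0906, 0.026], [0, 0, 0], 1], [[0.086, 0.0906, 0.026], [0, 0, 0], 1], [[0.12, 0.0906, 0.026], [0, 0, 0], 1], [[0.14, 0.0906, 0.026], [0, 0, 0], 1], [[0.16, 0.0906, 0.026], [0, 0, 0], 1], [[0.17, 0.0906, 0.026], [0, 0, 0], 1], [[0.18, 0.0906, 0.026], [0, 0, 0], 1], [[0.188, 0.0906, 0.026], [0, 0, 0], 1], [[0.188, 0.0906, 0.026], [0, 0, 0], 1], [[0.188, 0.0906, 0.026], [0, 0, 0], 1]])

```text
clock: 4.23
tool_pos: [0.4936, 0.2191, 0.0189]
orientation: [13.2, 89.9, 29.2]
force: [0.7, 0.9, 0.5]
opening: 0.0874
```

Run:
```python
from h import *
import cv2
st()
a=ctrl.snapshot("scene");b=ctrl.snapshot("top")
f=lambda im,r,c:cv2.resize(im[r:r+120,c:c+130],(390,360),interpolation=cv2.INTER_CUBIC)
cv2.imwrite("pics/g1.png",np.hstack([f(a,85,195),f(b,180,130)]))
```

```text
t 4.2333 tcp [0.4936 0.2191 0.0189] J [  44.7635   18.9555  -29.3096    0.0375  -41.6459 -118.8464] F [0.6589 0.9058 0.4829] open 0.08744338967679136
[[ 0.0014 -0.2747  0.9615]
 [ 0.0008  0.9615  0.2747]
 [-1.      0.0004  0.0016]]
```

View pics/g1.png

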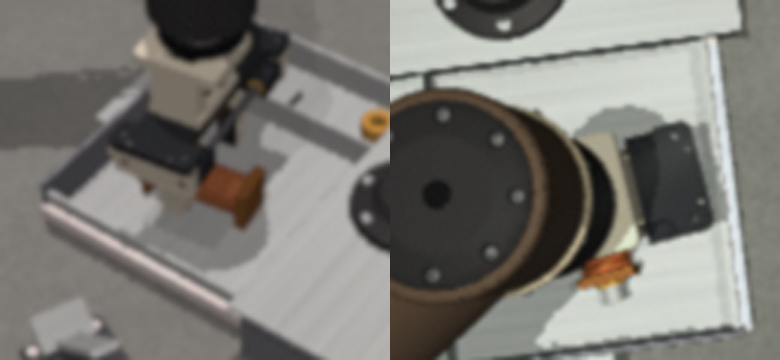

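The fingers straddle the bellows, with the cap and stem visible below the body at (615,275) and the foot clear at (250,195). I'll close and lift.

>>> drive_tool(plan=[[[0, 0, 0], [0, 0, 0], 0.3], [[0, 0, 0], [0, 0, 0], 0.3], [[0, 0, 0], [0, 0, 0], 0.3], [[0, 0, 0], [0, 0, 0], 0.3], [[0, 0, 0], [0, 0, 0], 0.3], [[0, 0, 0], [0, 0, 0], 0.3], [[0, 0, 0], [0, 0, 0], 0.3], [[-0.01, 0, 0], [0, 0, 0], 0.3], [[-0.03, 0, 0], [0, 0, 0], 0.3], [[-0.06, 0, 0], [0, 0, 0], 0.3], [[-0.09, 0, 0], [0, 0, 0], 0.3], [[-0.12, 0, 0], [0, 0, 0], 0.3], [[-0.15, 0, 0], [0, 0, 0], 0.3], [[-0.18, 0, 0], [0, 0, 0], 0.3], [[-0.21, 0, 0], [0, 0, 0], 0.3], [[-0.21, 0, 0], [0, 0, 0], 0.3]])

```text
clock: 5.67
tool_pos: [0.496, 0.2205, 0.2369]
orientation: [16.5, 89.2, 32.5]
force: [1.2, 1.3, 1.5]
opening: 0.0263
```

Run:
```python
from h import *
st()
from scipy.optimize import least_squares
# planar fit: shoulder (a,h), L2, L3, elbow offset e, L6
D=[([20.592,.633,-70.137],[.22985,-.63408,.20061]),([4.4956,-19.5865,-65.8541],[.4929,.1247,.2064]),([18.9555,-29.3096,-41.6459],[.4936,.2191,.0189])]
p,R,o=pose();J=o['joint_pos'];D.append(([J[1],J[2],J[4]],p))
def fk(x,j):
    a,h,L2,L3,e,L6,d=x;t2,t3,t5=np.radians(j);f=t2-t3;g=f-t5
    return np.array([a+L2*np.sin(t2)+L3*np.cos(f)+e*np.sin(f)+L6*np.cos(g),h+L2*np.cos(t2)-L3*np.sin(f)+e*np.cos(f)-L6*np.sin(g)])
def res(x):
    r=[]
    for j,P in D: r+=list(fk(x,j)-[np.sqrt(P[0]**2+P[1]**2-x[6]**2),P[2]])
    return r+list(1e-3*(x-[0,.3,.4,.4,0,.2,.19]))
s=least_squares(res,[0,.3,.4,.4,0,.2,.19]);print(s.x,s.fun[:8]);np.save("kin.npy",s.x)
```

```text
t 5.6667 tcp [0.496  0.2205 0.2369] J [  44.7816    6.2955  -13.553     0.1702  -69.4182 -118.8355] F [1.2278 1.3231 1.547 ] open 0.02625645887156136
[[ 0.011  -0.2757  0.9612]
 [ 0.007   0.9612  0.2757]
 [-0.9999  0.0037  0.0126]]
[-0.007   0.2538  0.6075  0.4647 -0.0019  0.4615  0.2064] [ 0.      0.      0.      0.0002 -0.     -0.     -0.     -0.0002]
```

Run:
```python
from h import *
import cv2
a=ctrl.snapshot("scene");b=ctrl.snapshot("top")
f=lambda im,r,c:cv2.resize(im[r:r+130,c:c+130],(390,390),interpolation=cv2.INTER_CUBIC)
cv2.imwrite("pics/g2.png",np.hstack([f(a,65,195),f(b,180,130)]))
for n in["element","element_foot","stem_top"]:
    for c in("scene","top"): print(n,c,[(np.round(d['pixel'],1).tolist(),round(d['confidence'],2)) for d in ctrl.landmark_of(c,n)])
```

```text
element scene [([261.9, 145.4], 0.74)]
element top [([196.7, 249.2], 0.55)]
element_foot scene [([280.0, 153.0], 0.72)]
element_foot top []
stem_top scene []
stem_top top [([410.0, 206.5], 0.68), ([203.9, 280.2], 0.49)]
```

View pics/g2.png

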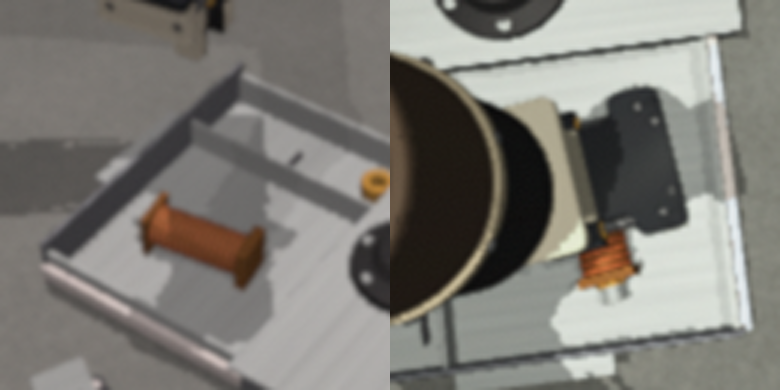

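The element hasn't moved. The fingers were still closing when the lift began, so I need to give them more time.

Run:
```python
from h import *
st();go([.493,.219,.09],toolR(16,90,1))
```

```text
t 6.0667 tcp [0.493  0.2189 0.2285] J [  44.783     6.7156  -14.1092    0.0196  -69.1197 -118.8361] F [ 0.2859 -0.2464  0.4414] open 0.026346595556935366
[[ 0.0009 -0.2749  0.9615]
 [ 0.0005  0.9615  0.2749]
 [-1.      0.0002  0.001 ]]
shift [ 0.1385  0.0001 -0.0001] turn [-0.0462  0.0574 -0.0106] rows 3.3207987390218934 0.010395670259923329
```

>>> drive_tool(plan=[[[0.03, 0, 0], [0, 0, 0], 0.85], [[0.06, 0, 0], [0, 0, 0], 0.85], [[0.09, 0, 0], [0, 0, 0], 0.85], [[0.11, 0, 0], [0, 0, 0], 0.85], [[0.12, 0, 0], [0, 0, 0], 0.85], [[0.12, 0, 0], [0, 0, 0], 0.85], [[0.12, 0, 0], [0, 0, 0], 0.85], [[0.12, 0, 0], [0, 0, 0], 0.85], [[0.12, 0, 0], [0, 0, 0], 0.85]])

```text
clock: 6.82
tool_pos: [0.494, 0.2196, 0.11]
orientation: [17.7, 89.8, 33.6]
force: [0.6, -0.2, 0.2]
opening: 0.0736
```

>>> drive_tool(plan=[[[0.03, 0, 0], [0, 0, 0], 0.85], [[0.055, 0, 0], [0, 0, 0], 0.85], [[0.075, 0, 0], [0, 0, 0], 0.85], [[0.087, 0, 0], [0, 0, 0], 0.85], [[0.093, 0, 0], [0, 0, 0], 0.7], [[0.093, 0, 0], [0, 0, 0], 0.3], [[0.093, 0, 0], [0, 0, 0], 0.2], [[0.093, 0, 0], [0, 0, 0], 0.2], [[0.093, 0, 0], [0, 0, 0], 0.2], [[0.093, 0, 0], [0, 0, 0], 0.2], [[0.093, 0, 0], [0, 0, 0], 0.2], [[0.093, 0, 0], [0, 0, 0], 0.2], [[0.093, 0, 0], [0, 0, 0], 0.2], [[0.093, 0, 0], [0, 0, 0], 0.2], [[0.093, 0, 0], [0, 0, 0], 0.2], [[0.093, 0, 0], [0, 0, 0], 0.2]])

```text
clock: 8.15
tool_pos: [0.4946, 0.22, 0.0175]
orientation: [16.9, 89.8, 32.9]
force: [-0.5, -0.3, 5.5]
opening: 0.0329
```

>>> drive_tool(plan=[[[0, 0, 0], [0, 0, 0], 0.2], [[0, 0, 0], [0, 0, 0], 0.2], [[0, 0, 0], [0, 0, 0], 0.2]])

```text
clock: 8.4
tool_pos: [0.4946, 0.2199, 0.0175]
orientation: [16.4, 89.8, 32.3]
force: [0.1, -0.2, 3.8]
opening: 0.0328
```

Run:
```python
from h import *
import cv2
st()
a=ctrl.snapshot("scene");b=ctrl.snapshot("top")
f=lambda im,r,c:cv2.resize(im[r:r+100,c:c+100],(400,400),interpolation=cv2.INTER_CUBIC)
cv2.imwrite("pics/g3.png",np.hstack([f(a,90,210),f(b,190,140)]))
```

```text
t 8.4 tcp [0.4946 0.2199 0.0175] J [  44.771    19.0862  -29.3724    0.0777  -41.3086 -118.8493] F [ 0.0872 -0.238   3.8159] open 0.03282780239309284
[[ 0.0035 -0.2753  0.9614]
 [ 0.0022  0.9614  0.2753]
 [-1.      0.0012  0.004 ]]
```

View pics/g3.png

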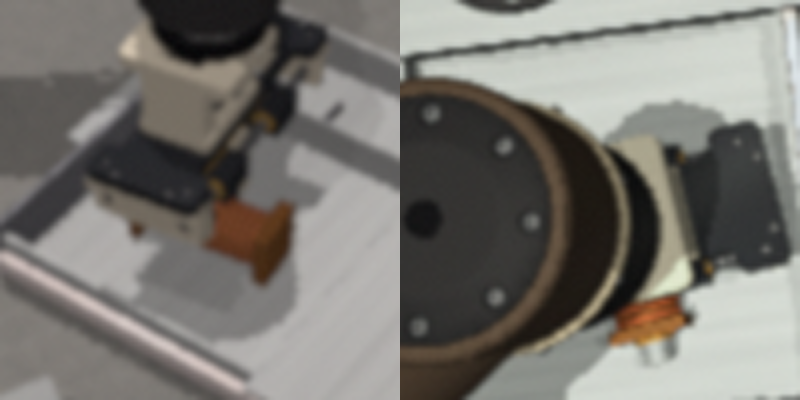

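>>> drive_tool(plan=[[[-0.002, 0, 0], [0, 0, 0], 0.1], [[-0.005, 0, 0], [0, 0, 0], 0.1], [[-0.01, 0, 0], [0, 0, 0], 0.1], [[-0.015, 0, 0], [0, 0, 0], 0.1], [[-0.02, 0, 0], [0, 0, 0], 0.1], [[-0.02, 0, 0], [0, 0, 0], 0.1], [[-0.02, 0, 0], [0, 0, 0], 0.1]])

```text
clock: 9.08
tool_pos: [0.4947, 0.2201, 0.0379]
orientation: [19.7, 89.7, 35.7]
force: [0.6, 0.2, -5.0]
opening: 0.0326
```

Run:
```python
from h import *
st()
```

```text
t 9.0833 tcp [0.4947 0.2201 0.0379] J [  44.774    17.4429  -28.2784    0.0674  -43.9859 -118.8455] F [ 0.5633  0.2031 -4.9965] open 0.032648227358082656
[[ 0.0042 -0.2753  0.9614]
 [ 0.003   0.9614  0.2752]
 [-1.      0.0017  0.0049]]
```

The lift worked: the force changed by about the element's weight. Next I lift it clear, swing over to the rest and yaw by 148°.

>>> drive_tool(plan=[[[-0.03, 0, 0], [0, 0, 0], 0.1], [[-0.06, 0, 0], [0, 0, 0], 0.1], [[-0.09, 0, 0], [0, 0, 0], 0.1], [[-0.12, -0.01, 0], [-6, 0, 0], 0.1], [[-0.15, -0.02, 0], [-13, 0, 0], 0.1], [[-0.18, -0.03, -0.002], [-20, 0, 0], 0.1], [[-0.21, -0.04, -0.004], [-27, 0, 0], 0.1], [[-0.222, -0.05, -0.006], [-34, 0, 0], 0.1], [[-0.222, -0.06, -0.007], [-41, 0, 0], 0.1], [[-0.222, -0.07, -0.008], [-48, 0, 0], 0.1], [[-0.222, -0.08, -0.009], [-55, 0, 0], 0.1], [[-0.222, -0.09, -0.01], [-62, 0, 0], 0.1], [[-0.222, -0.1, -0.011], [-69, 0, 0], 0.1], [[-0.222, -0.115, -0.012], [-76, 0, 0], 0.1], [[-0.222, -0.13, -0.014], [-83, 0, 0], 0.1], [[-0.222, -0.14, -0.015], [-90, 0, 0], 0.1], [[-0.222, -0.15, -0.016], [-97, 0, 0], 0.1], [[-0.222, -0.16, -0.017], [-104, 0, 0], 0.1], [[-0.222, -0.17, -0.018], [-111, 0, 0], 0.1], [[-0.222, -0.18, -0.019], [-118, 0, 0], 0.1]])

```text
clock: 10.75
tool_pos: [0.5255, 0.0407, 0.2602]
orientation: [-105.0, 89.6, 29.3]
force: [0.3, 0.6, -0.3]
opening: 0.0084
```

```bash
cat >> h.py <<'E'
S=np.array([.5168,.0157,.0376]);AZ=-16.
def rest(off_n,off_u,g=-.0018,h=.0023):
    """TCP in the rest pose with element lifted off_n off the bar, off_u uphill"""
    R=toolR(AZ,45,-1);tx=R.apply([1,0,0]);ez=-R.apply([0,0,1])
    O=S+.055*ez-tx*off_n+ez*off_u
    return O+(.0188-h)*tx+g*ez,R
E
python3 - <<'E'
from h import *
st()
go([.53,.02,.26],toolR(AZ,90,-1))
go(*rest(.06,.01));print(rest(0.06,.01)[0],rest(0,0)[0])
E
```

```text
t 10.75 tcp [0.5255 0.0407 0.2602] J [ 25.7467   4.2865 -12.6921  -0.0244 -72.6469  18.5922] F [ 0.2878  0.6209 -0.2645] open 0.008352228810982864
[[ 0.0057 -0.7153 -0.6988]
 [ 0.0032 -0.6988  0.7153]
 [-1.     -0.0063 -0.0017]]
shift [ 0.0002  0.0112 -0.0179] turn [-29.6682  -0.1889   0.3291] rows 0.5072975253917379 4.143936515744025
shift [ 0.1471  0.0177 -0.0236] turn [-28.2368  43.7804 -11.3308] rows 3.598239001389282 7.446150279919775
[0.5302 0.0119 0.113 ] [0.5642 0.0021 0.0636]
```

The element slipped out on the way. I need to see where it is.

Run:
```python
from h import *
import cv2
a=ctrl.snapshot("scene");b=ctrl.snapshot("top")
f=lambda im,r,c:cv2.resize(im[r:r+200,c:c+200],(400,400),interpolation=cv2.INTER_CUBIC)
cv2.imwrite("pics/g4.png",np.hstack([f(a,60,150),f(b,120,90)]))
for n in["element","element_foot","stem_top","seat","hex_key"]:
    for c in("scene","top"): print(n,c,[(np.round(d['pixel'],1).tolist(),round(d['confidence'],2)) for d in ctrl.landmark_of(c,n)])
```

```text
element scene [([256.7, 145.1], 0.75)]
element top []
element_foot scene [([276.4, 150.8], 0.86)]
element_foot top []
stem_top scene []
stem_top top []
seat scene [([319.4, 127.7], 0.62), ([257.0, 147.4], 0.15)]
seat top [([122.0, 225.5], 0.49)]
hex_key scene []
hex_key top []
```

View pics/g4.png

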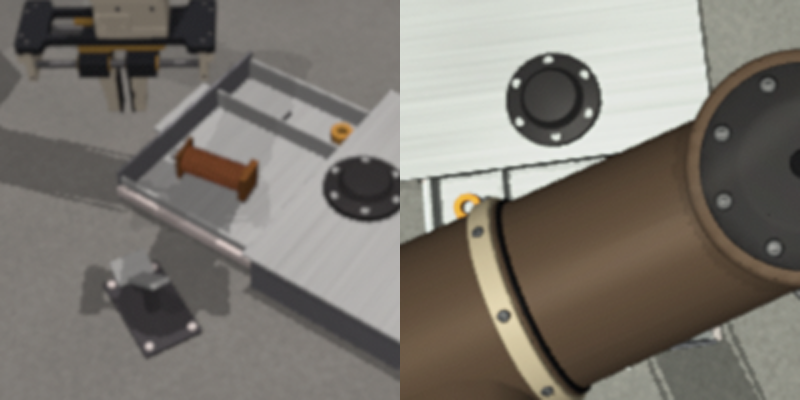

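Run:
```python
from h import *
import cv2
print("tcp proj scene",proj("scene",pose()[0]), "z+10mm",proj("scene",pose()[0]+[0,0,.01]))
ctrl.snapshot("scene")
e=[ctrl.landmark_of("scene","element")[0]['pixel'] for i in range(2)];f=[ctrl.landmark_of("scene","element_foot")[0]['pixel'] for i in range(2)];print(e,f)
A=atz("scene",np.mean(e,0),.034);B=atz("scene",np.mean(f,0),.034)
print("elem",A,"foot",B,"yaw",np.degrees(np.arctan2(*(B-A)[1::-1])),np.linalg.norm(B-A))
A=atz("scene",(261,145.35),.034);B=atz("scene",(280.4,152.6),.034)
print("before elem",A,"foot",B,"yaw",np.degrees(np.arctan2(*(B-A)[1::-1])))
m=ctrl.cut_out("scene","element")[0]['pixels'].astype(np.uint8)
cs=max(cv2.findContours(m,cv2.RETR_EXTERNAL,cv2.CHAIN_APPROX_NONE)[0],key=cv2.contourArea)[:,0].astype(float)
W=np.array([atz("scene",p,.034)[:2]*1000 for p in cs]);print(cv2.minAreaRect(W.astype(np.float32)))
```

```text
tcp proj scene [215.5867 121.9086] z+10mm [215.1493 118.4763]
[[259.4, 143.5], [259.4, 143.5]] [[274.0, 151.3], [274.0, 151.3]]
elem [0.4815 0.2167 0.034 ] foot [0.532  0.2233 0.034 ] yaw 7.47137181346161 0.0508732580427243
before elem [0.4899 0.2147 0.034 ] foot [0.5481 0.232  0.034 ] yaw 16.563272368416623
((475.287841796875, 212.4960174560547), (137.11239624023438, 73.9646224975586), 16.982654571533203)
```

Run:
```python
from h import *
import cv2
a=ctrl.snapshot("scene");r0,c0,s=40,150,6
im=cv2.resize(a[r0:r0+100,c0:c0+130],None,fx=s,fy=s,interpolation=cv2.INTER_CUBIC)
p,R,o=pose()
for k,col in((0,(0,0,255)),(-.0188,(0,255,0)),(-.0658,(255,0,0))):
    q=proj("scene",p+R.apply([k,0,0]));cv2.drawMarker(im,tuple(((q-[c0,r0]+.5)*s).astype(int)),col,cv2.MARKER_CROSS,30,2)
cv2.imwrite("pics/g5.png",im)
```

```text
(no output)
```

View pics/g5.png

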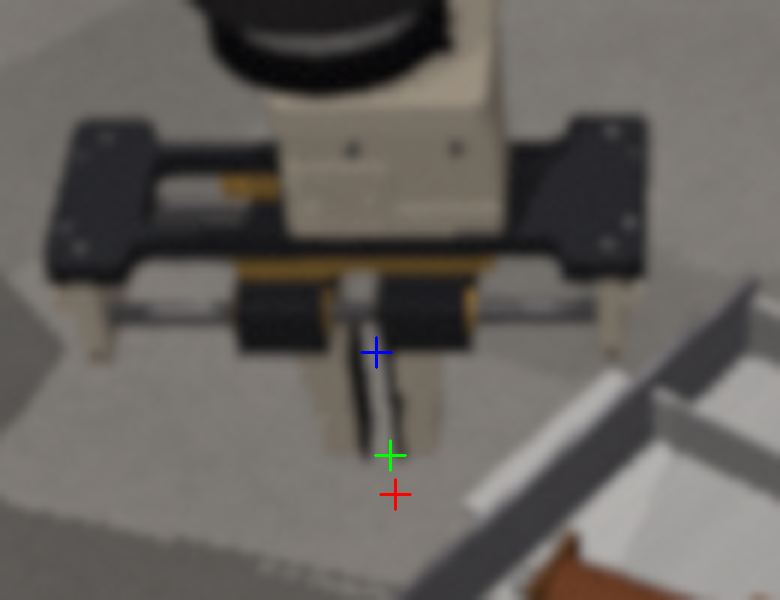

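The tips sit near the green cross, about 19 mm short of the reported TCP. That explains the grip high on the bellows. I'll go back to the drawer and feel for the floor to calibrate this.

Run:
```python
from h import *
go([.483,.214,.26],toolR(16.5,90,1));go([.483,.214,.08],toolR(16.5,90,1))
```

```text
shift [-0.0002 -0.0897  0.1535] turn [117.4728   0.2683   0.224 ] rows 4.264729163560906 16.406882843588644
shift [ 0.1798 -0.0888  0.1537] turn [117.4728   0.2683   0.224 ] rows 6.059580085764703 16.406882843588644
```

>>> drive_tool(plan=[[[0, -0.03, 0.05], [7, 0, 0], 0.85], [[0, -0.06, 0.1], [14, 0, 0], 0.85], [[0, -0.0895, 0.1535], [21, 0, 0], 0.85], [[0, -0.0895, 0.1535], [28, 0, 0], 0.85], [[0, -0.0895, 0.1535], [35, 0, 0], 0.85], [[0, -0.0895, 0.1535], [42, 0, 0], 0.85], [[0, -0.0895, 0.1535], [49, 0, 0], 0.85], [[0, -0.0895, 0.1535], [56, 0, 0], 0.85], [[0, -0.0895, 0.1535], [63, 0, 0], 0.85], [[0, -0.0895, 0.1535], [70, 0, 0], 0.85], [[0, -0.0895, 0.1535], [77, 0, 0], 0.85], [[0.02, -0.0895, 0.1535], [84, 0, 0], 0.85], [[0.05, -0.0895, 0.1535], [91, 0, 0], 0.85], [[0.08, -0.0895, 0.1535], [98, 0, 0], 0.85], [[0.11, -0.0895, 0.1535], [105, 0, 0], 0.85], [[0.14, -0.0895, 0.1535], [112, 0, 0], 0.85], [[0.16, -0.0895, 0.1535], [117.5, 0, 0], 0.85], [[0.17, -0.0895, 0.1535], [117.5, 0, 0], 0.85], [[0.17, -0.0895, 0.1535], [117.5, 0, 0], 0.85]])

```text
clock: 13.28
tool_pos: [0.4825, 0.2133, 0.0878]
orientation: [-5.4, 89.9, 11.3]
force: [-0.4, 0.3, 0.5]
opening: 0.0742
```

Run:
```python
from h import *
st();go([.483,.214,.016],toolR(16.5,90,1))
```

```text
t 13.2833 tcp [0.4825 0.2133 0.0878] J [  45.2006   12.7825  -26.7027    0.0471  -50.4608 -118.5782] F [-0.4484  0.3305  0.5424] open 0.07418797689136518
[[ 0.0011 -0.2866  0.9581]
 [ 0.0002  0.9581  0.2866]
 [-1.     -0.0001  0.0011]]
shift [0.0718 0.0005 0.0006] turn [0.1524 0.0648 0.006 ] rows 1.721395828945929 0.023146350033687195
```

>>> drive_tool(plan=[[[0.03, 0, 0], [0, 0, 0], 0.85], [[0.05, 0, 0], [0, 0, 0], 0.85], [[0.065, 0, 0], [0, 0, 0], 0.85], [[0.072, 0, 0], [0, 0, 0], 0.85], [[0.076, 0, 0], [0, 0, 0], 0.85], [[0.08, 0, 0], [0, 0, 0], 0.85], [[0.082, 0, 0], [0, 0, 0], 0.85]])

```text
clock: 13.87
tool_pos: [0.4833, 0.214, 0.0066]
orientation: [11.0, 89.8, 27.7]
force: [0.7, 0.3, -0.6]
opening: 0.0745
```

>>> drive_tool(plan=[[[0.003, 0, 0], [0, 0, 0], 0.85], [[0.006, 0, 0], [0, 0, 0], 0.85], [[0.009, 0, 0], [0, 0, 0], 0.85], [[0.009, 0, 0], [0, 0, 0], 0.85]])

```text
clock: 14.2
tool_pos: [0.4832, 0.2139, -0.0027]
orientation: [11.1, 89.9, 27.8]
force: [0.1, -0.9, 0.2]
opening: 0.0743
```

>>> drive_tool(plan=[[[0.002, 0, 0], [0, 0, 0], 0.85], [[0.004, 0, 0], [0, 0, 0], 0.85], [[0.006, 0, 0], [0, 0, 0], 0.85], [[0.006, 0, 0], [0, 0, 0], 0.85]])

```text
clock: 14.53
tool_pos: [0.483, 0.2137, -0.0092]
orientation: [6.9, 89.9, 23.6]
force: [0.5, -0.3, -0.8]
opening: 0.0745
```

>>> drive_tool(plan=[[[0, 0, 0], [0, 0, 0], 0.3], [[0, 0, 0], [0, 0, 0], 0.3], [[0, 0, 0], [0, 0, 0], 0.3], [[0, 0, 0], [0, 0, 0], 0.3], [[0, 0, 0], [0, 0, 0], 0.3], [[0, 0, 0], [0, 0, 0], 0.3], [[0, 0, 0], [0, 0, 0], 0.3], [[0, 0, 0], [0, 0, 0], 0.3], [[0, 0, 0], [0, 0, 0], 0.3], [[0, 0, 0], [0, 0, 0], 0.3]])

```text
clock: 15.37
tool_pos: [0.4829, 0.2136, -0.0091]
orientation: [1.7, 89.9, 18.4]
force: [-0.9, -1.9, 1.5]
opening: 0.0382
```

Opening 38 mm, so it's now gripped across the full diameter. Lifting.

>>> drive_tool(plan=[[[-0.005, 0, 0], [0, 0, 0], 0.1], [[-0.015, 0, 0], [0, 0, 0], 0.1], [[-0.03, 0, 0], [0, 0, 0], 0.1], [[-0.05, 0, 0], [0, 0, 0], 0.1], [[-0.08, 0, 0], [0, 0, 0], 0.1], [[-0.11, 0, 0], [0, 0, 0], 0.1], [[-0.14, -0.01, 0], [-7, 0, 0], 0.1], [[-0.17, -0.02, 0], [-14, 0, 0], 0.1], [[-0.19, -0.03, 0], [-21, 0, 0], 0.1], [[-0.21, -0.04, 0], [-28, 0, 0], 0.1], [[-0.22, -0.05, 0], [-35, 0, 0], 0.1], [[-0.22, -0.06, 0], [-42, 0, 0], 0.1], [[-0.22, -0.07, 0], [-49, 0, 0], 0.1]])

```text
clock: 16.45
tool_pos: [0.5025, 0.1461, 0.2122]
orientation: [-26.3, 89.8, 39.8]
force: [-1.0, 0.0, -5.1]
opening: 0.038
```

Run:
```python
from h import *
st();go([.51,.03,.23],toolR(AZ,90,-1))
```

```text
t 16.45 tcp [0.5025 0.1461 0.2122] J [ 37.7092   5.654  -17.4839  -0.0072 -66.6765 -61.643 ] F [-0.9806  0.0198 -5.1447] open 0.037972528048374546
[[ 0.0025 -0.914   0.4057]
 [ 0.0021  0.4057  0.914 ]
 [-1.     -0.0014  0.0029]]
shift [-0.018 -0.054 -0.103] turn [-97.9365   0.0535   0.2034] rows 2.82228619875292 13.678319501105168
```

>>> drive_tool(plan=[[[-0.018, -0.005, -0.01], [-7, 0, 0], 0.1], [[-0.018, -0.01, -0.02], [-14, 0, 0], 0.1], [[-0.018, -0.015, -0.03], [-21, 0, 0], 0.1], [[-0.018, -0.02, -0.04], [-28, 0, 0], 0.1], [[-0.018, -0.025, -0.05], [-35, 0, 0], 0.1], [[-0.018, -0.03, -0.06], [-42, 0, 0], 0.1], [[-0.018, -0.035, -0.07], [-49, 0, 0], 0.1], [[-0.018, -0.04, -0.08], [-56, 0, 0], 0.1], [[-0.018, -0.045, -0.09], [-63, 0, 0], 0.1], [[-0.018, -0.05, -0.1], [-70, 0, 0], 0.1], [[-0.018, -0.054, -0.103], [-77, 0, 0], 0.1], [[-0.018, -0.054, -0.103], [-84, 0, 0], 0.1], [[-0.018, -0.054, -0.103], [-91, 0, 0], 0.1], [[-0.018, -0.054, -0.103], [-98, 0, 0], 0.1], [[-0.018, -0.054, -0.103], [-98, 0, 0], 0.1]])

```text
clock: 17.7
tool_pos: [0.5093, 0.0299, 0.2302]
orientation: [-111.6, 89.8, 52.8]
force: [-0.5, -0.3, -4.4]
opening: 0.0381
```

```bash
cat >> h.py <<'E'
A=.043 # element axis this far behind the reported TCP, along tool x
def rest2(off_n,off_u,g=0.):
    R=toolR(AZ,45,-1);tx=R.apply([1,0,0]);ez=-R.apply([0,0,1])
    return S+(.055+g+off_u)*ez-tx*off_n+A*tx,R
E
python3 - <<'E'
from h import *
st()
t,R=rest2(.08,.01);print(t,rest2(0,0)[0]);go(t,R)
E
```

```text
t 17.7 tcp [0.5093 0.0299 0.2302] J [ 25.3753   3.7099 -17.2189  -0.0887 -68.9118  49.0259] F [-0.5208 -0.3404 -4.4372] open 0.038117291244354444
[[ 0.0019 -0.2694 -0.963 ]
 [ 0.0025 -0.963   0.2694]
 [-1.     -0.0029 -0.0012]]
[0.5358 0.0102 0.1097] [ 0.5834 -0.0034  0.0461]
shift [ 0.1205  0.0121 -0.0307] turn [ 0.2845 44.9344  0.3036] rows 2.996342310338804 6.276017717153378
```

>>> drive_tool(plan=[[[0.01, 0.002, -0.005], [0, 7, 0], 0.1], [[0.03, 0.004, -0.01], [0, 14, 0], 0.1], [[0.05, 0.006, -0.015], [0, 21, 0], 0.1], [[0.07, 0.008, -0.02], [0, 28, 0], 0.1], [[0.09, 0.01, -0.025], [0, 35, 0], 0.1], [[0.11, 0.012, -0.031], [0, 42, 0], 0.1], [[0.1205, 0.012, -0.031], [0, 45, 0], 0.1], [[0.1205, 0.012, -0.031], [0, 45, 0], 0.1], [[0.1205, 0.012, -0.031], [0, 45, 0], 0.1]])

```text
clock: 18.45
tool_pos: [0.6203, 0.0187, 0.1927]
orientation: [177.9, 53.0, -19.3]
force: [1.7, 0.1, -2.9]
opening: 0.0385
```

Run:
```python
from h import *
import cv2
st();go(*rest2(.03,.008))
p,R,o=pose();tx=R.apply([1,0,0]);ez=-R.apply([0,0,1])
O=p-A*tx;pts=dict(tcp=p,element=O,element_foot=O-.055*ez,stem_top=O+.071*ez)
ims=[]
for c,(r0,c0) in(("scene",(110,150)),("top",(150,210))):
    a=ctrl.snapshot(c);s=3;im=cv2.resize(a[r0:r0+130,c0:c0+130],None,fx=s,fy=s,interpolation=cv2.INTER_CUBIC)
    for k,P in list(pts.items())+[("seat",S)]:
        q=proj(c,P);cv2.drawMarker(im,tuple(((q-[c0,r0]+.5)*s).astype(int)),dict(tcp=(0,0,255),element=(0,255,0),element_foot=(255,0,0),stem_top=(255,255,0),seat=(255,0,255))[k],cv2.MARKER_CROSS,16,1)
        if k not in("tcp","seat"):print(c,k,"pred",q,"net",[(np.round(d['pixel'],1).tolist(),round(d['confidence'],2)) for d in ctrl.landmark_of(c,k)])
    ims.append(im)
cv2.imwrite("pics/g6.png",np.hstack(ims))
```

```text
t 18.45 tcp [0.6203 0.0187 0.1927] J [ 15.6816  -0.8183 -57.9869  86.8341 -20.2178 -23.7758] F [ 1.7045  0.0693 -2.9216] open 0.03851468192065508
[[ 0.5677 -0.3034 -0.7653]
 [-0.199  -0.9526  0.23  ]
 [-0.7988  0.0218 -0.6011]]
shift [0.0697 0.0301 0.1075] turn [-0.4382  8.0553 -2.0353] rows 3.1570819916893327 1.1620080648091629
scene element pred [233.8771 151.9069] net [([235.7, 153.3], 0.61), ([229.9, 307.8], 0.31)]
scene element_foot pred [226.1973 149.7063] net [([225.5, 152.1], 0.77)]
scene stem_top pred [245.0889 155.1196] net [([246.1, 155.9], 0.45)]
top element pred [282.7053 197.179 ] net [([286.8, 199.0], 0.96)]
top element_foot pred [275.4767 220.1264] net []
top stem_top pred [292.7314 165.3511] net [([293.4, 163.8], 0.5)]
```

View pics/g6.png

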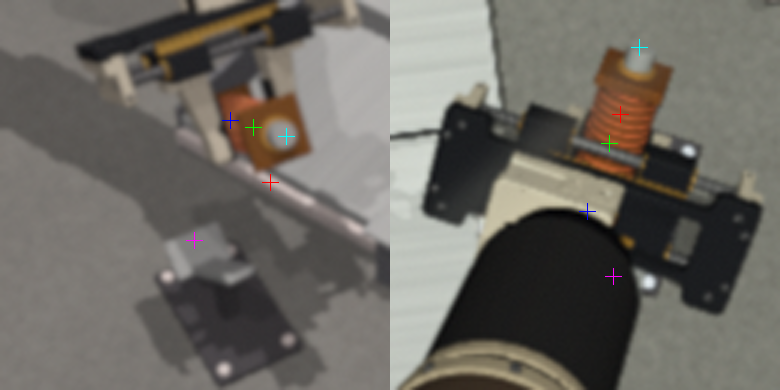

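The picture shows the element well held. The model with the axis 43 mm behind the reported TCP predicts the stem and foot within 1–2 px. But the arm ran to J3's limit (-58°), so the 45° pose can't be reached in this configuration. I'll fit the kinematics and solve for what is.

```bash
cat > kin.py <<'E'
import numpy as np
from scipy.spatial.transform import Rotation as Rot
from scipy.optimize import least_squares
LO=np.array([-176.03,-82.01,-58.28,-173.87,-174.79,-173.66]);HI=np.array([176.03,121.73,71.71,95.51,-.11,173.66])
def E(ax,d): return Rot.from_euler(ax,d,degrees=True)
def fk(x,J,s4=1,s6=-1):
    a,h,L2,L3,e,L6,d,dw,q6=x
    R=E('z',J[0]);p=R.apply([a,-d,h]);R=R*E('y',J[1]);p=p+R.apply([0,0,L2]);R=R*E('y',-J[2]);p=p+R.apply([L3,0,e])
    R=R*E('x',s4*J[3])*E('y',-J[4]);p=p+R.apply([L6,-dw,0]);R=R*E('x',s6*J[5]+q6);return p,R
D=[([-53.5658,20.5922,.6333,-.0213,-70.137,-16.5071],[.22985,-.63408,.20061],[94.72426423,89.90201275,114.64416528]),
([36.3595,4.4956,-19.5865,.0039,-65.8541,-110.4191],[.4929,.1247,.2064],None),
([44.7635,18.9555,-29.3096,.0375,-41.6459,-118.8464],[.4936,.2191,.0189],None),
([44.783,6.7156,-14.1092,.0196,-69.1197,-118.8361],[.493,.2189,.2285],None),
([25.7467,4.2865,-12.6921,-.0244,-72.6469,18.5922],[.5255,.0407,.2602],None),
([37.7092,5.654,-17.4839,-.0072,-66.6765,-61.643],[.5025,.1461,.2122],None),
([25.3753,3.7099,-17.2189,-.0887,-68.9118,49.0259],[.5093,.0299,.2302],None),
([15.6816,-.8183,-57.9869,86.8341,-20.2178,-23.7758],[.6203,.0187,.1927],[[.5677,-.3034,-.7653],[-.199,-.9526,.23],[-.7988,.0218,-.6011]])]
def res(x,s4):
    r=[]
    for J,p,o in D:
        q,R=fk(x,J,s4);r+=list(q-p)
        if o is not None:
            Ro=Rot.from_euler('xyz',o,degrees=True) if np.ndim(o)==1 else Rot.from_matrix(o)
            r+=list((Ro.inv()*R).as_rotvec()*.3)
    return np.array(r+list(1e-3*(x-x0)))
x0=np.array([0,.3,.5,.45,0,.35,.1,.1,180.])*1.
def ik(X,p,R,n=40,seed=0):
    rng=np.random.default_rng(seed);out=[]
    f=lambda J:(lambda q:np.r_[(q[0]-p)*10,(R.inv()*q[1]).as_rotvec()])(fk(X,J,S4))
    for _ in range(n):
        s=least_squares(f,LO+(HI-LO)*rng.random(6),bounds=(LO,HI),x_scale=60.,max_nfev=80)
        if s.cost<1e-6 and not any(np.abs(s.x-o).max()<2 for o in out): out.append(s.x)
    return out
S4=1
try: X,S4=np.load("X.npy")[:-1],int(np.load("X.npy")[-1])
except Exception: pass
E
python3 - <<'E'
from kin import *
np.set_printoptions(precision=4,suppress=True)
best=None
for s4 in(1,-1):
    for q in(0,90,180,-90):
        x=x0.copy();x[-1]=q
        s=least_squares(res,x,args=(s4,),x_scale=[.1]*8+[50]);
        if best is None or s.cost<best[0]:best=(s.cost,s4,s.x,s.fun)
print(best[0],best[1],best[2]);print(best[3][:-9])
np.save("X.npy",np.r_[best[2],best[1]])
E
```

```text
0.0039775491339814955 -1 [  0.0001   0.1989   0.6015   0.4635  -0.0001   0.403    0.       0.1918
 268.3887]
[-0.     -0.     -0.     -0.0084 -0.     -0.      0.     -0.     -0.
 -0.      0.      0.      0.     -0.     -0.      0.     -0.      0.
 -0.      0.      0.     -0.      0.      0.      0.      0.     -0.
 -0.0084 -0.      0.    ]
```

```bash
python3 - <<'E'
import numpy as np
v=np.load("X.npy");v[8]=270;np.save("X.npy",v)
E
python3 - <<'E'
from h import *
from kin import *
D0=pose()[2]['joint_pos'];print(fk(X,D0,S4)[0]-pose()[0])
u=np.array
def restp(dn,fl,off,g=0):
    R=toolR(AZ,dn,fl);tx=R.apply([1,0,0]);ez=toolR(AZ,-45).apply([1,0,0]);n=-toolR(AZ,45).apply([1,0,0])
    return S+(.055+g)*ez+n*off+A*tx,R
for dn in(45,55,65,75,85,90):
    for fl in(1,-1):
        for off in(0,.06):
            for s in ik(X,*restp(dn,fl,off),n=14): print("rest",dn,fl,off,s)
E
```

```text
[0. 0. 0.]
rest 45 1 0 [ -22.6763   14.0176  -57.9203 -169.6125  -27.1254   85.4655]
rest 45 1 0.06 [ -22.1683    2.3088  -55.968  -161.4313  -13.8035   76.3023]
rest 45 -1 0 [ -22.6763   14.0176  -57.9203 -169.6125  -27.1254  -94.5345]
rest 45 -1 0.06 [ -22.1683    2.3088  -55.968  -161.4313  -13.8035 -103.6977]
rest 75 1 0 [  24.5388   12.4574  -49.2713   30.6152  -19.2883 -158.7456]
rest 75 1 0.06 [  29.9807    5.2113  -49.1683   24.085   -27.1338 -156.681 ]
rest 75 -1 0 [ 24.5388  12.4574 -49.2713  30.6152 -19.2883  21.2544]
rest 75 -1 0.06 [ 29.9807   5.2113 -49.1683  24.085  -27.1338  23.319 ]
rest 85 1 0 [  22.859    16.6659  -32.62      5.2215  -36.9312 -132.9304]
rest 85 1 0.06 [  26.2547    9.8631  -34.8141    5.0514  -41.7285 -135.9203]
rest 85 -1 0 [ 22.859   16.6659 -32.62     5.2215 -36.9312  47.0696]
rest 85 -1 0.06 [ 26.2547   9.8631 -34.8141   5.0514 -41.7285  44.0797]
rest 90 1 0 [  20.7628   18.9728  -26.6262   -0.      -44.401  -126.7628]
rest 90 1 0.06 [  23.7853   12.427   -29.1036    0.      -48.4694 -129.7853]
rest 90 -1 0 [ 20.7628  18.9728 -26.6262  -0.     -44.401   53.2372]
rest 90 -1 0.06 [ 23.7853  12.427  -29.1036   0.     -48.4694  50.2147]
```

```bash
cat >> kin.py <<'E'
import h
def restp(dn,fl,off,g=0,u=0,lean=None,AZ=-16.):
    """TCP pose: element at 'lean' deg over horizontal in the rest, tool dn below horizontal"""
    R=h.toolR(AZ,dn,fl);tx=R.apply([1,0,0]);ez=h.toolR(AZ,-(lean or 45)).apply([1,0,0]);e45=h.toolR(AZ,-45).apply([1,0,0]);n=-h.toolR(AZ,45).apply([1,0,0])
    return h.S+(.055+g)*ez+u*e45+n*off+h.A*tx,R
PL=np.array([.6085,-.2905,.012])
def platep(az,dn,fl,up=0,g=.015):
    R=h.toolR(az,dn,fl);return PL+[0,0,.055+g+up]+h.A*R.apply([1,0,0]),R
E
python3 - <<'E'
from kin import *
np.set_printoptions(precision=1,suppress=True,linewidth=150)
for dn in(35,40,42.5):
    for off in(0,.03): print("rest",dn,off,*ik(X,*restp(dn,-1,off,lean=90-dn),n=14))
for g,u in((0,.005),(0,.01)): print("rest45",g,u,*ik(X,*restp(45,-1,0,g,u),n=14))
for dn in(30,35,40):
    for az in(-90,-70,-50,-30,-10,10): print("plate",dn,az,*ik(X,*platep(az,dn,1),n=10))
E
```

```text
rest 35 0
rest 35 0.03
rest 40 0
rest 40 0.03
rest 42.5 0
rest 42.5 0.03
rest45 0 0.005 [ -22.6   13.5  -57.2 -169.3  -25.9  -95. ]
rest45 0 0.01 [ -22.4   13.   -56.4 -169.1  -24.6  -95.4]
plate 30 -90 [  5.3  35.3 -45.5  79.6 -61.2 100.4]
plate 30 -70
plate 30 -50
plate 30 -30 [ -50.3   27.9  -47.7 -155.6  -46.6   83.2]
plate 30 -10 [ -50.4   25.3  -30.5 -115.2  -38.3   54. ]
plate 30 10 [-48.4  27.8 -19.  -89.1 -47.6  37.8]
plate 35 -90 [  4.3  33.  -45.   77.7 -56.7 104.3]
plate 35 -70
plate 35 -50
plate 35 -30 [ -48.4   23.6  -43.1 -152.   -33.5   76.9]
plate 35 -10 [ -44.1   21.8  -26.3 -104.9  -28.4   38. ]
plate 35 10 [-43.8  25.2 -17.7 -82.2 -41.9  27.6]
plate 40 -90 [  3.3  31.  -44.3  74.9 -52.4 108.7]
plate 40 -70
plate 40 -50
plate 40 -30 [ -44.8   20.2  -35.9 -142.6  -18.9   63.8]
plate 40 -10 [-34.8  19.4 -22.7 -88.  -18.8  14.5]
plate 40 10 [-38.6  23.2 -16.7 -73.6 -36.8  16. ]
```

```bash
cat >> kin.py <<'E'
def pts(J):
    a,hh,L2,L3,e,L6,d,dw,q6=X
    R=E('z',J[0]);p=R.apply([a,-d,hh]);R=R*E('y',J[1]);p=p+R.apply([0,0,L2]);R=R*E('y',-J[2]);w=p+R.apply([L3,0,e])
    R=R*E('x',S4*J[3])*E('y',-J[4]);w2=w+R.apply([0,-dw,0]);return p,w,w2
def path(Q,steps):
    """joint waypoints Q -> dense, then resampled to rows within limits"""
    lim=np.array([136.94,136.94,172.46,180,180,180])*.7/12*.9
    out=[np.array(Q[0])]
    d=np.vstack([np.linspace(Q[i],Q[i+1],400,endpoint=False) for i in range(len(Q)-1)]+[Q[-1]])
    P0,R0=fk(X,d[0],S4)
    for q in d[1:]:
        pa,Ra=fk(X,out[-1],S4);pb,Rb=fk(X,q,S4)
        if np.linalg.norm(pb-pa)>.036 or (Ra.inv()*Rb).magnitude()>np.radians(6.5) or (np.abs(q-out[-1])>lim).any(): out.append(q)
    out.append(d[-1]);return np.array(out)
def rows(qs,grip,P0=None,R0=None):
    if P0 is None: P0,R0=fk(X,qs[0],S4)
    L=[]
    for q in qs[1:]:
        p,R=fk(X,q,S4);L.append([np.round(R0.inv().apply(p-P0),3).tolist(),np.round((R0.inv()*R).as_rotvec(degrees=True),1).tolist(),grip])
    return L
E
python3 - <<'E'
from kin import *
from h import pose
np.set_printoptions(precision=3,suppress=True,linewidth=150)
q0=pose()[2]['joint_pos'];q2=np.array([-22.1683,2.3088,-55.968,-161.4313,-13.8035,-103.6977])
for off in(0,.06): 
    s=ik(X,*restp(45,-1,off),n=14)[0];print("rest wrist pts",off,s,*pts(s))
for J in([-43.8,25.2,-17.7,-82.2,-41.9,27.6],[-48.4,23.6,-43.1,-152,-33.5,76.9],[4.3,33,-45,77.7,-56.7,104.3]): print("plate wrist",*pts(J))
for b5 in(15,25,35):
  for b2 in(10,20):
    m=(q0+q2)/2+[0,-b2,8,0,-b5,0]
    # quarter points
    qs=path([q0,.5*q0+.5*m+[0,-b2*.2,0,0,-b5*.2,0],m,.5*q2+.5*m+[0,-b2*.2,0,0,-b5*.2,0],q2],0)
    T=[fk(X,q,S4) for q in qs]
    z=[min((t[0]-.043*t[1].apply([1,0,0])+k*-t[1].apply([0,0,1]))[2] for k in(-.055,.071)) for t in T]
    print(b5,b2,len(qs),"min elem z",min(z),"tcp z min",min(t[0][2] for t in T),"wz",min(min(p[2] for p in pts(q)[1:]) for q in qs),"tcp x,y rng",np.ptp([t[0] for t in T],axis=0), "min r",min(np.hypot(*t[0][:2]) for t in T))
E
```

```text
rest wrist pts 0 [ -22.676   14.018  -57.92  -169.612  -27.125  -94.534] [ 0.135 -0.056  0.782] [ 0.267 -0.112  0.342] [0.309 0.075 0.331]
rest wrist pts 0.06 [ -22.168    2.309  -55.968 -161.431  -13.804 -103.698] [ 0.023 -0.009  0.8  ] [ 0.248 -0.101  0.406] [0.269 0.087 0.373]
plate wrist [ 0.185 -0.177  0.743] [ 0.43  -0.412  0.428] [ 0.319 -0.342  0.288]
plate wrist [ 0.16 -0.18  0.75] [ 0.282 -0.317  0.324] [ 0.353 -0.143  0.289]
plate wrist [0.327 0.025 0.703] [0.423 0.032 0.25 ] [0.609 0.005 0.289]
15 10 56 min elem z 0.06454071569956543 tcp z min 0.04981515990075003 wz 0.32959943004860204 tcp x,y rng [0.284 0.322 0.147] min r 0.337346977747169
15 20 56 min elem z 0.08002588428700881 tcp z min 0.08851107249063223 wz 0.3427225789391704 tcp x,y rng [0.265 0.319 0.129] min r 0.3571408476649267
25 10 56 min elem z 0.06970637275614372 tcp z min 0.04705348975355356 wz 0.3296396352385721 tcp x,y rng [0.345 0.389 0.151] min r 0.2771531161955235
25 20 56 min elem z 0.08002588428700881 tcp z min 0.08851107249063223 wz 0.3427055904943584 tcp x,y rng [0.323 0.386 0.13 ] min r 0.2987275378476649
35 10 56 min elem z 0.07985360482427153 tcp z min 0.046711761891058745 wz 0.3296294281153493 tcp x,y rng [0.407 0.453 0.153] min r 0.2132941512662897
35 20 56 min elem z 0.08002588428700881 tcp z min 0.08356112729412268 wz 0.3426641244727037 tcp x,y rng [0.385 0.451 0.137] min r 0.2353494245720736
```

Run:
```python
from kin import *
from h import pose
import json
np.set_printoptions(precision=3,suppress=True,linewidth=150)
q0=pose()[2]['joint_pos'];q2=np.array([-22.1683,2.3088,-55.968,-161.4313,-13.8035,-103.6977])
best=None
for b5 in(3,8,15):
  for b3 in(5,15):
    for c6 in(0,40,-40):
      b2=15;u=np.linspace(0,1,13)[:,None]
      Q=q0+(q2-q0)*u+np.sin(np.pi*u)*np.array([0,-b2,b3,0,-b5,c6])
      qs=path(list(Q),0);T=[fk(X,q,S4) for q in qs]
      z=[min((t[0]-.043*t[1].apply([1,0,0])+k*-t[1].apply([0,0,1]))[2] for k in(-.055,.071)) for t in T]
      zz=np.array(z);far=[np.linalg.norm(t[0]-T[-1][0]) for t in T]
      rr=sum((a[1].inv()*b[1]).magnitude() for a,b in zip(T,T[1:]))*57.3
      print(b5,b3,c6,len(qs),"rot",rr,"min elem z before end",zz[:-8].min(),"J5max",qs[:,4].max(),"r",min(np.hypot(*t[0][:2]) for t in T),"J3 min",qs[:,2].min())
b5,b3,c6=8,15,0
Q=q0+(q2-q0)*u+np.sin(np.pi*u)*np.array([0,-15,b3,0,-b5,c6]);qs=path(list(Q),0);np.save("p1.npy",qs)
for r in rows(qs[:21],.1): print(json.dumps(r),end=", ")
```

```text
3 5 0 56 rot 358.919059187519 min elem z before end 0.07646532643651055 J5max -13.8035 r 0.37439038153535825 J3 min -57.97701709809419
3 5 40 56 rot 358.75677700834615 min elem z before end 0.0591683531393414 J5max -13.8035 r 0.37441183479803836 J3 min -57.97701709809419
3 5 -40 57 rot 359.9461139281994 min elem z before end 0.07879227037596151 J5max -13.8035 r 0.3744088571804478 J3 min -57.97701709809419
3 15 0 57 rot 360.52298348898523 min elem z before end 0.11640433559491169 J5max -13.8035 r 0.48531060686231686 J3 min -57.97701709809419
3 15 40 57 rot 360.15032513156734 min elem z before end 0.11185521612389589 J5max -13.8035 r 0.4853385125982637 J3 min -57.97701709809419
3 15 -40 57 rot 361.7842894017648 min elem z before end 0.1238419784017375 J5max -13.8035 r 0.48527720782017214 J3 min -57.97701709809419
8 5 0 56 rot 358.8791328342135 min elem z before end 0.07293131883266991 J5max -13.803500000000001 r 0.35177044344825054 J3 min -57.97701709809419
8 5 40 56 rot 358.6398027295938 min elem z before end 0.057608229057724586 J5max -13.803500000000001 r 0.3516853197488544 J3 min -
[... 1832 characters left out ...]
05], [45.7, -0.9, 1.9], 0.1], [[-0.027, 0.154, -0.05], [52.2, -1.3, 1.8], 0.1], [[-0.031, 0.169, -0.048], [58.8, -1.8, 1.7], 0.1], [[-0.034, 0.182, -0.043], [65.2, -2.5, 1.5], 0.1], [[-0.036, 0.194, -0.037], [71.7, -3.4, 1.3], 0.1], [[-0.038, 0.204, -0.03], [78.2, -4.3, 1.0], 0.1], [[-0.041, 0.212, -0.022], [84.6, -5.4, 0.6], 0.1], [[-0.043, 0.218, -0.014], [91.1, -6.6, 0.1], 0.1], [[-0.044, 0.222, -0.004], [97.4, -8.0, -0.2], 0.1], [[-0.045, 0.224, 0.007], [103.8, -9.6, -0.6], 0.1], [[-0.046, 0.224, 0.017], [110.1, -11.3, -1.0], 0.1], [[-0.048, 0.222, 0.027], [116.4, -13.1, -1.5], 0.1], [[-0.048, 0.218, 0.038], [122.7, -15.2, -2.0], 0.1], [[-0.048, 0.213, 0.049], [128.8, -17.4, -2.2], 0.1],
```

```bash
sed -i 's/np.radians(6.5)/np.radians(6.95)/; s/\/12\*.9/\/12*.97/' kin.py
cat > nxt.py <<'E'
import sys,json
from kin import *
from h import pose
def emit(name,i,grip,n=20):
    qs=np.load(name);p,R,o=pose();r=rows(np.vstack([qs[i:i+1],qs[i+1:i+1+n]]),grip,p,R)
    print("of",len(qs),"clock",o['clock'],"err to q[i] mm",np.round((fk(X,qs[i],S4)[0]-p)*1000,1),"J",np.round(o['joint_pos'],1),"want",np.round(qs[i],1));print(json.dumps(r))
if __name__=="__main__": emit(sys.argv[1],int(sys.argv[2]),float(sys.argv[3]))
E
python3 - <<'E'
from kin import *
from h import pose
from nxt import emit
q0=pose()[2]['joint_pos'];q2=np.array([-22.1683,2.3088,-55.968,-161.4313,-13.8035,-103.6977])
u=np.linspace(0,1,41)[:,None]
Q=q0+(q2-q0)*u+np.sin(np.pi*u)*np.array([0,-15,15,0,-8,-20])
qs=path(list(Q),0);np.save("p1.npy",qs);T=[fk(X,q,S4) for q in qs]
print(len(qs),np.round([(t[0]-.021*t[1].apply([1,0,0]))[2] for t in T][::3],3))
print(np.round([t[0][:2] for t in T][::4],2).tolist())
emit("p1.npy",0,.1)
E
```

```text
53 [0.21  0.237 0.257 0.267 0.267 0.26  0.246 0.228 0.21  0.195 0.183 0.176
 0.173 0.17  0.165 0.155 0.137 0.112]
[[0.62, 0.02], [0.62, -0.06], [0.6, -0.12], [0.57, -0.17], [0.53, -0.18], [0.5, -0.17], [0.48, -0.14], [0.47, -0.08], [0.47, -0.02], [0.48, 0.03], [0.5, 0.06], [0.53, 0.07], [0.54, 0.05], [0.54, 0.01]]
of 53 clock 18.85 err to q[i] mm [0. 0. 0.] J [ 16.   -0.9 -58.   86.2 -20.3 -23.2] want [ 16.   -0.9 -58.   86.2 -20.3 -23.2]
[[[-0.003, 0.019, -0.013], [7.0, 0.1, 0.5], 0.1], [[-0.005, 0.038, -0.023], [13.9, 0.1, 0.9], 0.1], [[-0.009, 0.057, -0.032], [20.9, 0.1, 1.3], 0.1], [[-0.012, 0.075, -0.04], [27.8, 0.1, 1.5], 0.1], [[-0.015, 0.093, -0.045], [34.8, -0.1, 1.7], 0.1], [[-0.019, 0.111, -0.049], [41.7, -0.2, 1.8], 0.1], [[-0.022, 0.128, -0.051], [48.7, -0.5, 1.9], 0.1], [[-0.025, 0.143, -0.051], [55.7, -0.8, 1.9], 0.1], [[-0.028, 0.158, -0.05], [62.6, -1.3, 1.9], 0.1], [[-0.031, 0.172, -0.047], [69.6, -1.8, 1.8], 0.1], [[-0.034, 0.184, -0.043], [76.5, -2.5, 1.7], 0.1], [[-0.037, 0.194, -0.038], [83.4, -3.3, 1.5], 0.1], [[-0.039, 0.204, -0.032], [90.3, -4.2, 1.4], 0.1], [[-0.041, 0.211, -0.024], [97.2, -5.3, 1.2], 0.1], [[-0.043, 0.217, -0.016], [104.1, -6.5, 1.0], 0.1], [[-0.044, 0.221, -0.007], [110.9, -7.9, 0.8], 0.1], [[-0.046, 0.223, 0.003], [117.7, -9.5, 0.6], 0.1], [[-0.047, 0.224, 0.013], [124.5, -11.3, 0.5], 0.1], [[-0.048, 0.223, 0.023], [131.2, -13.3, 0.4], 0.1], [[-0.049, 0.219, 0.034], [137.9, -15.5, 0.3], 0.1]]
```

>>> drive_tool(plan=[[[-0.003, 0.019, -0.013], [7.0, 0.1, 0.5], 0.1], [[-0.005, 0.038, -0.023], [13.9, 0.1, 0.9], 0.1], [[-0.009, 0.057, -0.032], [20.9, 0.1, 1.3], 0.1], [[-0.012, 0.075, -0.04], [27.8, 0.1, 1.5], 0.1], [[-0.015, 0.093, -0.045], [34.8, -0.1, 1.7], 0.1], [[-0.019, 0.111, -0.049], [41.7, -0.2, 1.8], 0.1], [[-0.022, 0.128, -0.051], [48.7, -0.5, 1.9], 0.1], [[-0.025, 0.143, -0.051], [55.7, -0.8, 1.9], 0.1], [[-0.028, 0.158, -0.05], [62.6, -1.3, 1.9], 0.1], [[-0.031, 0.172, -0.047], [69.6, -1.8, 1.8], 0.1], [[-0.034, 0.184, -0.043], [76.5, -2.5, 1.7], 0.1], [[-0.037, 0.194, -0.038], [83.4, -3.3, 1.5], 0.1], [[-0.039, 0.204, -0.032], [90.3, -4.2, 1.4], 0.1], [[-0.041, 0.211, -0.024], [97.2, -5.3, 1.2], 0.1], [[-0.043, 0.217, -0.016], [104.1, -6.5, 1.0], 0.1], [[-0.044, 0.221, -0.007], [110.9, -7.9, 0.8], 0.1], [[-0.046, 0.223, 0.003], [117.7, -9.5, 0.6], 0.1], [[-0.047, 0.224, 0.013], [124.5, -11.3, 0.5], 0.1], [[-0.048, 0.223, 0.023], [131.2, -13.3, 0.4], 0.1], [[-0.049, 0.219, 0.034], [137.9, -15.5, 0.3], 0.1]])

```text
clock: 20.52
tool_pos: [0.4987, -0.1715, 0.2164]
orientation: [-26.6, 56.4, 1.1]
force: [0.6, -1.2, -5.0]
opening: 0.0384
```

```bash
python3 nxt.py p1.npy 20 .1
```

```text
of 53 clock 20.5167 err to q[i] mm [ 1.4 -2.   0.3] J [  3.3 -13.1 -44.4   2.9 -25.2 -68. ] want [  3.2 -12.9 -44.3   3.1 -25.1 -67.6]
[[[0.002, 0.008, -0.004], [6.3, -1.1, 1.0], 0.1], [[0.003, 0.02, -0.008], [13.1, -2.3, 2.3], 0.1], [[0.005, 0.032, -0.01], [19.8, -3.5, 3.7], 0.1], [[0.007, 0.046, -0.011], [26.5, -4.6, 5.2], 0.1], [[0.009, 0.059, -0.011], [33.2, -5.6, 6.8], 0.1], [[0.012, 0.074, -0.01], [39.9, -6.7, 8.5], 0.1], [[0.014, 0.089, -0.007], [46.6, -7.6, 10.3], 0.1], [[0.017, 0.103, -0.003], [53.2, -8.5, 12.1], 0.1], [[0.019, 0.118, 0.001], [59.9, -9.4, 13.9], 0.1], [[0.022, 0.132, 0.007], [66.6, -10.1, 15.8], 0.1], [[0.024, 0.146, 0.014], [73.2, -10.8, 17.7], 0.1], [[0.027, 0.159, 0.021], [79.9, -11.5, 19.5], 0.1], [[0.03, 0.172, 0.029], [86.6, -12.0, 21.3], 0.1], [[0.033, 0.183, 0.037], [93.3, -12.6, 23.1], 0.1], [[0.035, 0.193, 0.046], [100.1, -13.0, 24.7], 0.1], [[0.038, 0.201, 0.054], [106.8, -13.5, 26.3], 0.1], [[0.041, 0.209, 0.062], [113.6, -13.9, 27.7], 0.1], [[0.045, 0.215, 0.07], [120.5, -14.3, 29.0], 0.1], [[0.049, 0.219, 0.077], [127.4, -14.6, 30.1], 0.1], [[0.053, 0.222, 0.083], [134.3, -15.0, 30.9], 0.1]]
```

Tracking well.

>>> drive_tool(plan=[[[0.002, 0.008, -0.004], [6.3, -1.1, 1.0], 0.1], [[0.003, 0.02, -0.008], [13.1, -2.3, 2.3], 0.1], [[0.005, 0.032, -0.01], [19.8, -3.5, 3.7], 0.1], [[0.007, 0.046, -0.011], [26.5, -4.6, 5.2], 0.1], [[0.009, 0.059, -0.011], [33.2, -5.6, 6.8], 0.1], [[0.012, 0.074, -0.01], [39.9, -6.7, 8.5], 0.1], [[0.014, 0.089, -0.007], [46.6, -7.6, 10.3], 0.1], [[0.017, 0.103, -0.003], [53.2, -8.5, 12.1], 0.1], [[0.019, 0.118, 0.001], [59.9, -9.4, 13.9], 0.1], [[0.022, 0.132, 0.007], [66.6, -10.1, 15.8], 0.1], [[0.024, 0.146, 0.014], [73.2, -10.8, 17.7], 0.1], [[0.027, 0.159, 0.021], [79.9, -11.5, 19.5], 0.1], [[0.03, 0.172, 0.029], [86.6, -12.0, 21.3], 0.1], [[0.033, 0.183, 0.037], [93.3, -12.6, 23.1], 0.1], [[0.035, 0.193, 0.046], [100.1, -13.0, 24.7], 0.1], [[0.038, 0.201, 0.054], [106.8, -13.5, 26.3], 0.1], [[0.041, 0.209, 0.062], [113.6, -13.9, 27.7], 0.1], [[0.045, 0.215, 0.07], [120.5, -14.3, 29.0], 0.1], [[0.049, 0.219, 0.077], [127.4, -14.6, 30.1], 0.1], [[0.053, 0.222, 0.083], [134.3, -15.0, 30.9], 0.1]])

```text
clock: 22.18
tool_pos: [0.503, 0.0655, 0.159]
orientation: [119.2, 30.7, 12.4]
force: [-0.9, 0.8, -4.7]
opening: 0.0383
```

```bash
python3 nxt.py p1.npy 40 .1
```

```text
of 53 clock 22.1833 err to q[i] mm [ 0.1 -1.2 -0.6] J [-12.2  -9.5 -45.7 -97.8 -21.2 -97.6] want [-12.3  -9.4 -45.6 -97.6 -21.3 -97.4]
[[[0.007, 0.001, -0.002], [6.4, -1.4, 1.0], 0.1], [[0.013, 0.001, -0.003], [13.2, -2.8, 2.0], 0.1], [[0.02, 0.002, -0.002], [19.8, -4.5, 3.0], 0.1], [[0.026, 0.003, 0.001], [26.5, -6.3, 4.0], 0.1], [[0.032, 0.003, 0.005], [33.1, -8.2, 5.1], 0.1], [[0.037, 0.003, 0.012], [39.6, -10.3, 6.1], 0.1], [[0.042, 0.003, 0.02], [46.1, -12.5, 7.2], 0.1], [[0.047, 0.002, 0.029], [52.6, -14.9, 8.3], 0.1], [[0.051, -0.0, 0.04], [59.0, -17.4, 9.5], 0.1], [[0.054, -0.003, 0.053], [65.3, -20.0, 10.7], 0.1], [[0.057, -0.006, 0.066], [71.6, -22.7, 12.0], 0.1], [[0.059, -0.01, 0.079], [77.1, -25.2, 13.3], 0.1]]
```

>>> drive_tool(plan=[[[0.007, 0.001, -0.002], [6.4, -1.4, 1.0], 0.1], [[0.013, 0.001, -0.003], [13.2, -2.8, 2.0], 0.1], [[0.02, 0.002, -0.002], [19.8, -4.5, 3.0], 0.1], [[0.026, 0.003, 0.001], [26.5, -6.3, 4.0], 0.1], [[0.032, 0.003, 0.005], [33.1, -8.2, 5.1], 0.1], [[0.037, 0.003, 0.012], [39.6, -10.3, 6.1], 0.1], [[0.042, 0.003, 0.02], [46.1, -12.5, 7.2], 0.1], [[0.047, 0.002, 0.029], [52.6, -14.9, 8.3], 0.1], [[0.051, 0, 0.04], [59.0, -17.4, 9.5], 0.1], [[0.054, -0.003, 0.053], [65.3, -20.0, 10.7], 0.1], [[0.057, -0.006, 0.066], [71.6, -22.7, 12.0], 0.1], [[0.059, -0.01, 0.079], [77.1, -25.2, 13.3], 0.1], [[0.059, -0.01, 0.079], [77.1, -25.2, 13.3], 0.1]])

```text
clock: 23.27
tool_pos: [0.5432, 0.0083, 0.0878]
orientation: [-179.8, 45.1, -16.1]
force: [0.1, 0.1, -5.7]
opening: 0.038
```

Run:
```python
from h import *
from kin import restp
import cv2
st()
for off,u in((.03,.006),(.01,.006),(.001,.006),(.001,0)):go(*restp(45,-1,off,0,u))
p,R,o=pose();tx=R.apply([1,0,0]);ez=-R.apply([0,0,1])
O=p-A*tx;P=dict(element=O,element_foot=O-.055*ez,stem_top=O+.071*ez)
ims=[]
for c,(r0,c0) in(("scene",(120,160)),("top",(150,220))):
    a=ctrl.snapshot(c);s=4;im=cv2.resize(a[r0:r0+100,c0:c0+100],None,fx=s,fy=s,interpolation=cv2.INTER_CUBIC)
    for k,V in list(P.items())+[("seat",S)]:
        q=proj(c,V);cv2.drawMarker(im,tuple(((q-[c0,r0]+.5)*s).astype(int)),dict(element=(0,255,0),element_foot=(255,0,0),stem_top=(255,255,0),seat=(255,0,255))[k],cv2.MARKER_CROSS,16,1)
        if k!="seat":print(c,k,"pred",q,"net",[(np.round(d['pixel'],1).tolist(),round(d['confidence'],2)) for d in ctrl.landmark_of(c,k)])
    ims.append(im)
cv2.imwrite("pics/g7.png",np.hstack(ims))
```

```text
t 23.2667 tcp [0.5432 0.0083 0.0878] J [ -22.1629    2.4957  -56.1667 -162.1183  -14.0613 -103.3228] F [ 0.1484  0.1427 -5.7344] open 0.03804678390229471
[[ 0.6783 -0.2802 -0.6793]
 [-0.1957 -0.9599  0.2005]
 [-0.7083 -0.0031 -0.7059]]
shift [ 0.0291  0.0001 -0.0062] turn [-0.3172  0.0942 -0.0686] rows 0.7129449359707822 0.04720042625352243
shift [ 0.0491  0.0001 -0.0062] turn [-0.3172  0.0942 -0.0686] rows 1.1863633375613345 0.04720042625352243
shift [ 0.0581  0.0001 -0.0062] turn [-0.3172  0.0942 -0.0686] rows 1.4007780297355066 0.04720042625352243
shift [ 0.0581  0.0001 -0.0002] turn [-0.3172  0.0942 -0.0686] rows 1.3930268885493673 0.04720042625352243
scene element pred [210.5099 168.1114] net [([211.9, 167.9], 0.83)]
scene element_foot pred [205.6902 168.2198] net [([205.1, 170.5], 0.63)]
scene stem_top pred [217.4766 167.9548] net [([215.1, 166.6], 0.5), ([211.1, 170.2], 0.43)]
top element pred [285.1443 241.6937] net [([285.5, 242.9], 0.94)]
top element_foot pred [279.2375 259.0343] net [([276.7, 260.2], 0.61), ([355.1, 139.5], 0.55)]
top stem_top pred [293.4054 217.4412] net [([291.0, 215.8], 0.41)]
```

View pics/g7.png

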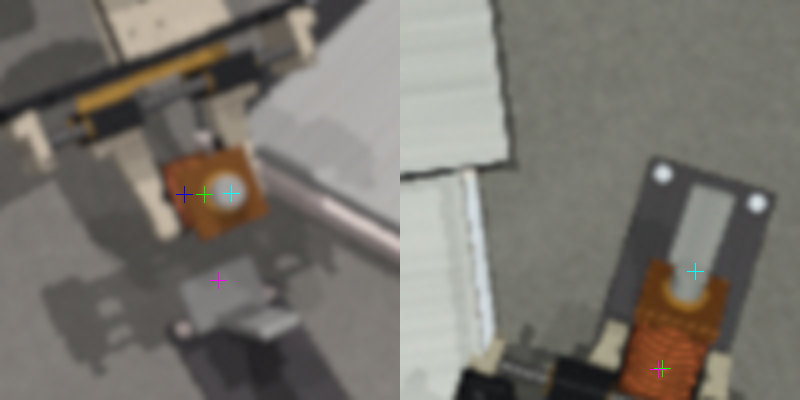

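The element hangs over the rest in the right attitude: scene stem at (229,190), and in the top view the cap at (683,290) is in line with the bar. Lowering onto the bar.

>>> drive_tool(plan=[[[0.015, 0, -0.008], [-0.3, 0, 0], 0.1], [[0.03, 0, -0.008], [-0.3, 0, 0], 0.1], [[0.042, 0, -0.008], [-0.3, 0, 0], 0.1], [[0.05, 0, -0.008], [-0.3, 0, 0], 0.1], [[0.054, 0, -0.008], [-0.3, 0, 0], 0.1], [[0.056, 0, -0.008], [-0.3, 0, 0], 0.1], [[0.056, 0, -0.008], [-0.3, 0, 0], 0.1]])

```text
clock: 24.25
tool_pos: [0.5865, -0.0034, 0.0547]
orientation: [179.6, 44.9, -15.9]
force: [-0.5, -0.7, -5.1]
opening: 0.038
```

Run:
```python
from h import *
from kin import restp
st();go(*restp(45,-1,0,0,0));p,R,o=pose();print("force in tool",R.inv().apply(o['force']))
```

```text
t 24.25 tcp [ 0.5865 -0.0034  0.0547] J [ -22.4151   12.5577  -56.7858 -168.9318  -24.6559  -95.1228] F [-0.5041 -0.6601 -5.1159] open 0.03796869808457988
[[ 0.6811 -0.27   -0.6806]
 [-0.1943 -0.9628  0.1876]
 [-0.706   0.0045 -0.7082]]
shift [0.004  0.0008 0.0082] turn [ 0.4192 -0.0916  0.0547] rows 0.21932037403982688 0.06041271782412093
force in tool [3.3966 0.7486 3.8424]
```

>>> drive_tool(plan=[[[0.002, 0, 0], [0.4, 0, 0], 0.1], [[0.004, 0, 0], [0.4, 0, 0], 0.1], [[0.005, 0, 0], [0.4, 0, 0], 0.1], [[0.005, 0, 0], [0.4, 0, 0], 0.1]])

```text
clock: 24.58
tool_pos: [0.59, -0.0043, 0.0521]
orientation: [-180.0, 44.8, -15.9]
force: [-4.7, -0.1, 3.5]
opening: 0.0384
```

Run:
```python
from h import *
from kin import restp
st();go(*restp(45,-1,0,0,0));p,R,o=pose();print("force in tool",R.inv().apply(o['force']))
```

```text
t 24.5833 tcp [ 0.59   -0.0043  0.0521] J [ -22.3858   13.3457  -56.7942 -169.3214  -25.5581  -95.1166] F [-4.7104 -0.1016  3.5007] open 0.038361229626448806
[[ 0.6825 -0.2746 -0.6773]
 [-0.1947 -0.9616  0.1937]
 [-0.7045 -0.0003 -0.7097]]
shift [-0.0004  0.0009  0.0089] turn [ 0.0296 -0.2137  0.0579] rows 0.21518921326396545 0.031197656215259773
force in tool [-5.6613  1.3899  0.6862]
```

>>> drive_tool(plan=[[[-0.0005, 0, 0.003], [0, 0, 0], 0.1], [[-0.0005, 0, 0.005], [0, 0, 0], 0.1], [[-0.0005, 0, 0.007], [0, 0, 0], 0.1], [[-0.0005, 0, 0.008], [0, 0, 0], 0.1], [[-0.0005, 0, 0.008], [0, 0, 0], 0.1]])

```text
clock: 25.0
tool_pos: [0.5838, -0.0025, 0.0463]
orientation: [-180.0, 44.8, -15.9]
force: [-0.3, 0.6, -5.5]
opening: 0.0383
```

Run:
```python
from h import *
from kin import restp
st();go(*restp(45,-1,0,0,0));p,R,o=pose();print("force in tool",R.inv().apply(o['force']))
```

```text
t 25.0 tcp [ 0.5838 -0.0025  0.0463] J [ -22.5904   14.1018  -58.0363 -169.7037  -27.485   -94.4648] F [-0.2716  0.6071 -5.5452] open 0.03825377581165966
[[ 0.682  -0.2745 -0.6779]
 [-0.1944 -0.9616  0.1938]
 [-0.7051 -0.0004 -0.7091]]
shift [0.     0.001  0.0003] turn [ 0.0328 -0.1629  0.0637] rows 0.024337466711343 0.0248582401930636
force in tool [ 3.6067 -0.5071  4.234 ]
```

On the bar. The stop is within a few mm and the slope will seat it, and J3 is near its range. Letting go and backing off along the tool axis.

>>> drive_tool(plan=[[[0, 0, 0], [0, 0, 0], 0.75], [[0, 0, 0], [0, 0, 0], 0.75], [[0, 0, 0], [0, 0, 0], 0.75], [[0, 0, 0], [0, 0, 0], 0.75], [[0, 0, 0], [0, 0, 0], 0.75], [[0, 0, 0], [0, 0, 0], 0.75], [[-0.01, 0, 0], [0, 0, 0], 0.75], [[-0.025, 0, 0], [0, 0, 0], 0.75], [[-0.042, 0, 0], [0, 0, 0], 0.75], [[-0.06, 0, 0], [0, 0, 0], 0.75], [[-0.06, 0, 0], [0, 0, 0], 0.75]])

```text
clock: 25.92
tool_pos: [0.5421, 0.0093, 0.0911]
orientation: [180.0, 44.6, -15.9]
force: [1.0, -0.1, 0.7]
opening: 0.0657
```

Run:
```python
from h import *
from kin import *
from nxt import emit
st()
ez=toolR(AZ,-45).apply([1,0,0])
P=dict(element=S+.055*ez,element_foot=S,stem_top=S+.126*ez)
for c in("scene","top"):
    ctrl.snapshot(c)
    for k,V in P.items(): print(c,k,"pred",proj(c,V),"net",[(np.round(d['pixel'],1).tolist(),round(d['confidence'],2)) for d in ctrl.landmark_of(c,k)])
q0=pose()[2]['joint_pos']
def regrip(dn,off,g,fl):
    R=toolR(AZ,dn,fl);return S+(.055+g)*ez+(A-off)*R.apply([1,0,0]),R
for dn in(76,80):
    for off in(.06,0): print(dn,off,[s for s in ik(X,*regrip(dn,off,.015,1),n=14)])
qb=ik(X,*regrip(80,.06,.015,1),n=14)[0]
u=np.linspace(0,1,41)[:,None]
for b2,b3,b5 in((12,10,8),(20,15,10),(25,20,20)):
    Q=q0+(qb-q0)*u+np.sin(np.pi*u)*np.array([0,-b2,b3,0,-b5,0]);qs=path(list(Q),0)
    T=[fk(X,q,S4) for q in qs];print(len(qs),"tip z",np.round([(t[0]-.021*t[1].apply([1,0,0]))[2] for t in T][::3],3),qs[:,2].min(),qs[:,4].max())
    print([np.round(np.r_[t[0]],2).tolist() for t in T][::4])
```

```text
t 25.9167 tcp [0.5421 0.0093 0.0911] J [ -22.1393    1.9417  -56.2099 -161.5566  -14.052  -103.5205] F [ 0.9677 -0.1345  0.6864] open 0.06567479013166524
[[ 0.6843 -0.2741 -0.6757]
 [-0.1955 -0.9617  0.1922]
 [-0.7025  0.0006 -0.7117]]
scene element pred [219.4689 190.4555] net [([218.0, 191.5], 0.67)]
scene element_foot pred [214.1845 189.6076] net [([212.2, 192.4], 0.79), ([332.1, 152.3], 0.54), ([319.0, 128.1], 0.34)]
scene stem_top pred [227.098  191.6798] net [([228.1, 191.0], 0.43), ([211.6, 190.8], 0.19)]
top element pred [289.7367 224.6682] net [([292.0, 223.7], 0.65)]
top element_foot pred [284.0845 241.7739] net [([284.0, 240.0], 0.83)]
top stem_top pred [297.6128 200.832 ] net [([295.0, 199.0], 0.5)]
76 0.06 [array([  26.7471,    7.0065,  -40.1487,   17.2279,  -33.6716, -146.3573])]
76 0 [array([  24.6267,   12.8294,  -44.342 ,   22.9646,  -23.8118, -150.965 ])]
80 0.06 [array([  24.991 ,    9.1495,  -33.983 ,   10.263 ,  -39.74  , -138.4835])]
80 0 [array([  23.9675,   14.477 ,  -37.522 ,   12.5408,  -30.911 , -140.3411])]
29 tip z [0.102 0.157 0.202 0.229 0.23  0.206 0.171 0.141 0.125 0.124] -56.254027201966295 -14.349171240414966
[[0.54, 0.01, 0.09], [0.58, 0.08, 0.16], [0.58, 0.15, 0.21], [0.54, 0.19, 0.22], [0.49, 0.18, 0.18], [0.48, 0.11, 0.13], [0.5, 0.03, 0.1], [0.56, 0.0, 0.1]]
30 tip z [0.102 0.184 0.262 0.324 0.354 0.341 0.293 0.232 0.179 0.14 ] -56.254027201966295 -14.349171240414966
[[0.54, 0.01, 0.09], [0.6, 0.07, 0.2], [0.61, 0.14, 0.3], [0.57, 0.2, 0.35], [0.53, 0.2, 0.32], [0.51, 0.13, 0.24], [0.52, 0.05, 0.16], [0.56, 0.0, 0.11]]
33 tip z [0.102 0.188 0.277 0.365 0.438 0.469 0.442 0.369 0.291 0.216 0.154] -56.254027201966295 -14.349171240414966
[[0.54, 0.01, 0.09], [0.61, 0.05, 0.21], [0.63, 0.12, 0.33], [0.6, 0.2, 0.44], [0.53, 0.26, 0.46], [0.49, 0.22, 0.39], [0.49, 0.13, 0.28], [0.52, 0.04, 0.17], [0.56, 0.0, 0.1]]
```

```bash
cat >> kin.py <<'E'
def regrip(dn,off,g,fl,ez=h.toolR(-16.,-45).apply([1,0,0])):
    R=h.toolR(-16.,dn,fl);return h.S+(.055+g)*ez+(h.A-off)*R.apply([1,0,0]),R
E
python3 - <<'E'
from kin import *
from h import pose
from nxt import emit
q0=pose()[2]['joint_pos'];q1=q0+[0,-15,0,0,-3,0]
qb=ik(X,*regrip(80,.12,.015,1),n=20);print(qb);qb=qb[0]
u=np.linspace(0,1,41)[:,None]
Q=q1+(qb-q1)*u+np.sin(np.pi*u)*np.array([0,-6,8,0,-12,0]);qs=path([q0]+list(Q),0);np.save("p2.npy",qs)
T=[fk(X,q,S4) for q in qs];print(len(qs),"tip",[np.round(t[0]-.021*t[1].apply([1,0,0]),2).tolist() for t in T][::2],qs[:,4].max())
emit("p2.npy",0,.75)
E
```

```text
[array([  25.9591,    4.5549,  -30.0414,    8.9482,  -48.2824, -137.5051])]
33 tip [[0.53, 0.01, 0.1], [0.54, 0.01, 0.17], [0.55, 0.01, 0.24], [0.56, 0.05, 0.28], [0.56, 0.1, 0.3], [0.56, 0.15, 0.32], [0.54, 0.19, 0.32], [0.51, 0.22, 0.31], [0.48, 0.24, 0.29], [0.45, 0.24, 0.26], [0.43, 0.21, 0.23], [0.42, 0.18, 0.2], [0.42, 0.13, 0.17], [0.44, 0.08, 0.16], [0.47, 0.04, 0.16], [0.51, 0.01, 0.17], [0.55, 0.01, 0.18]] -14.349171240414966
of 33 clock 26.3167 err to q[i] mm [-0. -0.  0.] J [ -22.2    2.5  -56.3 -161.8  -14.3 -103.3] want [ -22.2    2.5  -56.3 -161.8  -14.3 -103.3]
[[[-0.018, -0.001, -0.031], [-0.3, 4.2, 0.1], 0.75], [[-0.039, -0.001, -0.061], [-0.6, 8.5, 0.2], 0.75], [[-0.061, -0.002, -0.089], [-0.9, 12.7, 0.3], 0.75], [[-0.085, -0.004, -0.116], [-1.2, 16.8, 0.4], 0.75], [[-0.1, -0.026, -0.135], [-6.3, 20.9, -2.0], 0.75], [[-0.112, -0.051, -0.146], [-11.8, 24.3, -4.8], 0.75], [[-0.124, -0.076, -0.154], [-17.2, 27.5, -7.8], 0.75], [[-0.137, -0.101, -0.158], [-22.7, 30.5, -10.9], 0.75], [[-0.15, -0.125, -0.159], [-28.2, 33.3, -14.2], 0.75], [[-0.163, -0.148, -0.155], [-33.8, 35.8, -17.6], 0.75], [[-0.176, -0.169, -0.148], [-39.4, 38.0, -21.0], 0.75], [[-0.187, -0.187, -0.137], [-45.2, 39.9, -24.6], 0.75], [[-0.198, -0.201, -0.122], [-51.0, 41.4, -28.2], 0.75], [[-0.206, -0.212, -0.104], [-57.0, 42.5, -31.8], 0.75], [[-0.213, -0.219, -0.084], [-63.0, 43.1, -35.4], 0.75], [[-0.216, -0.221, -0.062], [-69.2, 43.1, -38.9], 0.75], [[-0.217, -0.218, -0.04], [-75.5, 42.7, -42.3], 0.75], [[-0.215, -0.211, -0.018], [-81.9, 41.8, -45.5], 0.75], [[-0.211, -0.199, 0.003], [-88.3, 40.3, -48.5], 0.75], [[-0.204, -0.183, 0.021], [-94.8, 38.3, -51.2], 0.75]]
```

>>> drive_tool(plan=[[[-0.018, -0.001, -0.031], [-0.3, 4.2, 0.1], 0.75], [[-0.039, -0.001, -0.061], [-0.6, 8.5, 0.2], 0.75], [[-0.061, -0.002, -0.089], [-0.9, 12.7, 0.3], 0.75], [[-0.085, -0.004, -0.116], [-1.2, 16.8, 0.4], 0.75], [[-0.1, -0.026, -0.135], [-6.3, 20.9, -2.0], 0.75], [[-0.112, -0.051, -0.146], [-11.8, 24.3, -4.8], 0.75], [[-0.124, -0.076, -0.154], [-17.2, 27.5, -7.8], 0.75], [[-0.137, -0.101, -0.158], [-22.7, 30.5, -10.9], 0.75], [[-0.15, -0.125, -0.159], [-28.2, 33.3, -14.2], 0.75], [[-0.163, -0.148, -0.155], [-33.8, 35.8, -17.6], 0.75], [[-0.176, -0.169, -0.148], [-39.4, 38.0, -21.0], 0.75], [[-0.187, -0.187, -0.137], [-45.2, 39.9, -24.6], 0.75], [[-0.198, -0.201, -0.122], [-51.0, 41.4, -28.2], 0.75], [[-0.206, -0.212, -0.104], [-57.0, 42.5, -31.8], 0.75], [[-0.213, -0.219, -0.084], [-63.0, 43.1, -35.4], 0.75], [[-0.216, -0.221, -0.062], [-69.2, 43.1, -38.9], 0.75], [[-0.217, -0.218, -0.04], [-75.5, 42.7, -42.3], 0.75], [[-0.215, -0.211, -0.018], [-81.9, 41.8, -45.5], 0.75], [[-0.211, -0.199, 0.003], [-88.3, 40.3, -48.5], 0.75], [[-0.204, -0.183, 0.021], [-94.8, 38.3, -51.2], 0.75]])

```text
clock: 27.98
tool_pos: [0.4388, 0.2284, 0.2153]
orientation: [126.3, 33.6, 57.6]
force: [-0.5, -0.1, -1.1]
opening: 0.0656
```

```bash
python3 nxt.py p2.npy 20 .75
```

```text
of 33 clock 27.9833 err to q[i] mm [1.4 0.2 1.4] J [   4.7   -8.9  -33.8  -66.5  -46.4 -122.5] want [   4.6   -8.9  -33.8  -66.8  -46.4 -122.3]
[[[-0.007, -0.018, 0.016], [-4.2, -0.7, -5.1], 0.75], [[-0.015, -0.034, 0.036], [-8.4, -1.7, -10.5], 0.75], [[-0.025, -0.047, 0.059], [-12.7, -2.9, -15.9], 0.75], [[-0.036, -0.056, 0.083], [-17.0, -4.4, -21.1], 0.75], [[-0.047, -0.059, 0.109], [-21.4, -6.1, -26.2], 0.75], [[-0.058, -0.058, 0.135], [-26.0, -7.9, -31.2], 0.75], [[-0.067, -0.05, 0.16], [-30.7, -9.9, -35.9], 0.75], [[-0.074, -0.038, 0.184], [-35.6, -11.9, -40.4], 0.75], [[-0.079, -0.021, 0.205], [-40.7, -14.0, -44.6], 0.75], [[-0.081, 0.001, 0.223], [-46.1, -16.0, -48.6], 0.75], [[-0.079, 0.027, 0.237], [-51.7, -18.1, -52.2], 0.75], [[-0.077, 0.035, 0.24], [-53.3, -18.6, -53.2], 0.75]]
```

>>> drive_tool(plan=[[[-0.007, -0.018, 0.016], [-4.2, -0.7, -5.1], 0.75], [[-0.015, -0.034, 0.036], [-8.4, -1.7, -10.5], 0.75], [[-0.025, -0.047, 0.059], [-12.7, -2.9, -15.9], 0.75], [[-0.036, -0.056, 0.083], [-17.0, -4.4, -21.1], 0.75], [[-0.047, -0.059, 0.109], [-21.4, -6.1, -26.2], 0.75], [[-0.058, -0.058, 0.135], [-26.0, -7.9, -31.2], 0.75], [[-0.067, -0.05, 0.16], [-30.7, -9.9, -35.9], 0.75], [[-0.074, -0.038, 0.184], [-35.6, -11.9, -40.4], 0.75], [[-0.079, -0.021, 0.205], [-40.7, -14.0, -44.6], 0.75], [[-0.081, 0.001, 0.223], [-46.1, -16.0, -48.6], 0.75], [[-0.079, 0.027, 0.237], [-51.7, -18.1, -52.2], 0.75], [[-0.077, 0.035, 0.24], [-53.3, -18.6, -53.2], 0.75], [[-0.077, 0.035, 0.24], [-53.3, -18.6, -53.2], 0.75]])

```text
clock: 29.07
tool_pos: [0.5522, 0.0071, 0.1616]
orientation: [-1.0, 80.1, -16.8]
force: [0.6, 0.0, -0.1]
opening: 0.0655
```

Run:
```python
from h import *
from kin import *
st();go(*regrip(80,.0,.015,1))
# plate options from the regrip
q=ik(X,*regrip(80,0,.015,1),n=14)[0]
for az in(-20,-10,0,10,20):
    for s in ik(X,*platep(az,35,1,0),n=10): print("plate",az,s,"d",np.abs(s-q).max())
```

```text
t 29.0667 tcp [0.5522 0.0071 0.1616] J [  26.1143    4.7909  -29.9908    9.0376  -48.2832 -137.5113] F [ 0.5627  0.0242 -0.1121] open 0.06546555107364811
[[ 0.1648  0.2723  0.948 ]
 [-0.0498  0.9622 -0.2677]
 [-0.9851 -0.0031  0.1721]]
shift [ 0.1186 -0.0012  0.0001] turn [ 0.2278 -0.0889  0.1408] rows 2.844347127929595 0.03941165167986374
plate -20 [ -46.8279   21.9167  -32.8192 -125.7045  -27.0821   55.087 ] d 195.42811000061207
plate -10 [ -44.0749   21.8027  -26.3119 -104.9088  -28.3554   38.0378] d 178.3788697731036
plate 0 [-43.5272  23.0941 -22.0008 -91.5998 -34.3585  30.5202] d 170.86123133993044
plate 10 [-43.837   25.1715 -17.732  -82.1581 -41.8804  27.6429] d 167.9839674683884
plate 20 [-44.097   27.731  -13.021  -74.7484 -49.7964  26.8468] d 167.1878501741159
```

>>> drive_tool(plan=[[[0.035, -0.001, 0], [0, 0, 0], 0.75], [[0.07, -0.001, 0], [0, 0, 0], 0.75], [[0.095, -0.001, 0], [0, 0, 0], 0.75], [[0.108, -0.001, 0], [0, 0, 0], 0.75], [[0.114, -0.001, 0], [0, 0, 0], 0.75], [[0.118, -0.001, 0], [0, 0, 0], 0.75], [[0.118, -0.001, 0], [0, 0, 0], 0.75]])

```text
clock: 29.65
tool_pos: [0.5709, -0.0001, 0.0447]
orientation: [-1.2, 80.2, -17.1]
force: [0.1, 0.0, -0.5]
opening: 0.0656
```

Run:
```python
from h import *
from kin import *
import cv2
st();go(*regrip(80,.0,.015,1))
a=ctrl.snapshot("scene");b=ctrl.snapshot("top")
f=lambda im,r,c:cv2.resize(im[r:r+100,c:c+100],(400,400),interpolation=cv2.INTER_CUBIC)
cv2.imwrite("pics/g8.png",np.hstack([f(a,130,165),f(b,160,240)]))
```

```text
t 29.65 tcp [ 0.5709 -0.0001  0.0447] J [  24.0202   14.5321  -37.3943   12.5096  -31.2345 -140.1797] F [ 0.0539  0.0383 -0.4813] open 0.06559431801361297
[[ 0.1633  0.2732  0.948 ]
 [-0.0502  0.9619 -0.2686]
 [-0.9853 -0.0037  0.1708]]
shift [0.     0.0003 0.0006] turn [ 0.1784 -0.1634  0.1835] rows 0.01511127611432964 0.04241092833875404
```

View pics/g8.png

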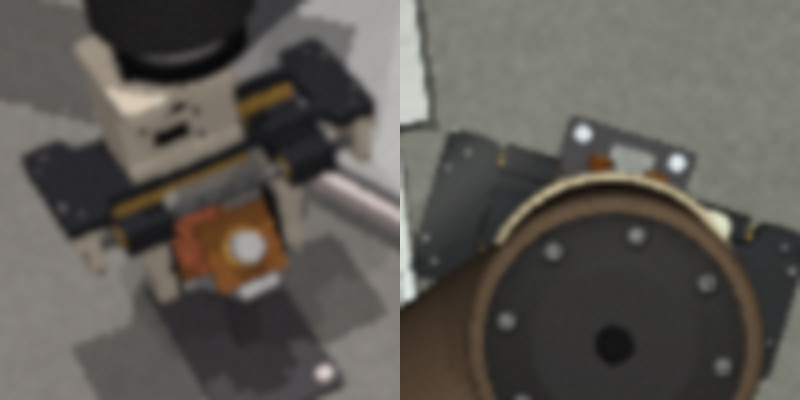

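The fingers straddle the bellows behind the cap (scene crop: cap (245,250), fingers (160,270) and (290,200)). Closing and lifting straight up.

>>> drive_tool(plan=[[[0, 0, 0], [0, 0, 0], 0.1], [[0, 0, 0], [0, 0, 0], 0.1], [[0, 0, 0], [0, 0, 0], 0.1], [[0, 0, 0], [0, 0, 0], 0.1], [[0, 0, 0], [0, 0, 0], 0.1], [[0, 0, 0], [0, 0, 0], 0.1], [[0, 0, 0], [0, 0, 0], 0.1], [[0, 0, 0], [0, 0, 0], 0.1], [[-0.005, 0, 0.001], [0, 0, 0], 0.1], [[-0.015, 0, 0.003], [0, 0, 0], 0.1], [[-0.035, 0, 0.006], [0, 0, 0], 0.1], [[-0.06, 0, 0.01], [0, 0, 0], 0.1], [[-0.09, 0, 0.016], [0, 0, 0], 0.1], [[-0.118, 0, 0.021], [0, 0, 0], 0.1], [[-0.118, 0, 0.021], [0, 0, 0], 0.1]])

```text
clock: 31.0
tool_pos: [0.5748, 0.0013, 0.1717]
orientation: [0.4, 79.7, -15.3]
force: [1.8, 0.4, -3.7]
opening: 0.0383
```

Run:
```python
from h import *
from kin import *
from nxt import emit
st()
q0=pose()[2]['joint_pos'];el=toolR(0,-45)
ezt=toolR(-16,80,1).inv().apply(toolR(-16.,-45).apply([1,0,0]));print("ele z in tool",ezt)
best=None
for az in(-20,-10,0,10,20,30):
    for s in ik(X,*platep(az,35,1,.05),n=10):
        u=np.linspace(0,1,31)[:,None]
        for b2,b3,b5 in((4,4,0),(6,8,5)):
            Q=q0+(s-q0)*u+np.sin(np.pi*u)*np.array([0,-b2,b3,0,-b5,0]);qs=path(list(Q),0);T=[fk(X,q,S4) for q in qs]
            zf=[(t[0]-A*t[1].apply([1,0,0])-.07*t[1].apply(ezt))[2] for t in T]
            ti=[(t[0]-.021*t[1].apply([1,0,0]))[2] for t in T]
            print(az,b2,len(qs),"foot z",min(zf[:-4]),"tip",min(ti[:-4]),"J5max",qs[:,4].max(),np.round(s,1),"wz",min(min(p[2] for p in pts(q)[1:]) for q in qs))
```

```text
t 31.0 tcp [0.5748 0.0013 0.1717] J [  24.3369    6.1507  -26.9238    8.6749  -49.2747 -135.3318] F [ 1.85    0.359  -3.6801] open 0.03827238811953444
[[ 0.1727  0.2716  0.9468]
 [-0.0473  0.9624 -0.2675]
 [-0.9838  0.0014  0.1791]]
ele z in tool [-0.5736 -0.      0.8192]
-20 4 18 foot z 0.09749533988465696 tip 0.1538903165576137 J5max -15.677142171226599 [ -38.4   14.4  -26.8 -107.3  -15.7   28.7] wz 0.3384900042379192
-20 6 19 foot z 0.12395018143212011 tip 0.18165405835927884 J5max -15.677142171226599 [ -38.4   14.4  -26.8 -107.3  -15.7   28.7] wz 0.3384900042379192
-10 4 17 foot z 0.09716103252820983 tip 0.15234254083085694 J5max -22.39861607571575 [-37.7  15.3 -23.7 -91.6 -22.4  18.5] wz 0.33849000421682734
-10 6 18 foot z 0.11868036801302838 tip 0.17561468369409045 J5max -22.39861607571575 [-37.7  15.3 -23.7 -91.6 -22.4  18.5] wz 0.33849000421682734
0 4 17 foot z 0.09108174075559666 tip 0.14530427295478165 J5max -31.77215839028225 [-39.6  17.2 -20.7 -82.9 -31.8  17.1] wz 0.33849000422951664
0 6 17 foot z 0.12480061412185615 tip 0.1800908247757534 J5max -31.77215839028225 [-39.6
[... 222 characters left out ...]
54505930177 tip 0.17498102574602856 J5max -41.26809303455267 [-41.5  19.8 -16.8 -76.3 -41.3  17.9] wz 0.3384900042379205
20 4 17 foot z 0.0870986168591155 tip 0.1385571382710943 J5max -49.274659284390445 [-42.7  22.9 -12.2 -70.8 -50.4  19.4] wz 0.3384900042379192
20 6 17 foot z 0.12008748950607501 tip 0.17270403151234076 J5max -49.274659284390445 [-42.7  22.9 -12.2 -70.8 -50.4  19.4] wz 0.3384900042379192
30 4 17 foot z 0.08856590315083739 tip 0.13839907056107595 J5max -49.274659284390445 [-43.1  26.1  -7.1 -65.9 -59.1  21.1] wz 0.33849000423791176
30 6 17 foot z 0.12208271932036777 tip 0.17308186534262257 J5max -49.274659284390445 [-43.1  26.1  -7.1 -65.9 -59.1  21.1] wz 0.33849000423791176
```

Run:
```python
from h import *
from kin import *
from nxt import emit
q0=pose()[2]['joint_pos'];s=ik(X,*platep(10,35,1,.05),n=14)[0];u=np.linspace(0,1,31)[:,None]
Q=q0+(s-q0)*u+np.sin(np.pi*u)*np.array([0,-6,8,0,-5,0]);qs=path(list(Q),0);np.save("p3.npy",qs);emit("p3.npy",0,.1)
```

```text
of 17 clock 31.0 err to q[i] mm [0. 0. 0.] J [  24.3    6.2  -26.9    8.7  -49.3 -135.3] want [  24.3    6.2  -26.9    8.7  -49.3 -135.3]
[[[-0.002, -0.014, 0.003], [-2.0, 0.9, 3.8], 0.1], [[-0.006, -0.024, 0.008], [-4.2, 0.8, 7.9], 0.1], [[-0.01, -0.033, 0.014], [-6.6, -0.1, 12.0], 0.1], [[-0.014, -0.039, 0.022], [-9.1, -2.0, 16.0], 0.1], [[-0.017, -0.046, 0.032], [-11.7, -4.6, 19.7], 0.1], [[-0.019, -0.053, 0.043], [-14.2, -7.9, 22.9], 0.1], [[-0.018, -0.062, 0.055], [-16.6, -11.8, 25.4], 0.1], [[-0.014, -0.073, 0.068], [-18.7, -16.1, 27.2], 0.1], [[-0.007, -0.087, 0.081], [-20.5, -20.7, 28.1], 0.1], [[0.003, -0.104, 0.094], [-21.8, -25.3, 28.1], 0.1], [[0.016, -0.126, 0.105], [-22.7, -29.8, 27.2], 0.1], [[0.031, -0.152, 0.115], [-23.2, -34.1, 25.3], 0.1], [[0.049, -0.182, 0.123], [-23.2, -38.0, 22.5], 0.1], [[0.066, -0.213, 0.127], [-22.9, -41.0, 19.2], 0.1], [[0.083, -0.245, 0.129], [-22.5, -43.3, 15.5], 0.1], [[0.089, -0.256, 0.13], [-22.3, -43.9, 14.2], 0.1]]
```

>>> drive_tool(plan=[[[-0.002, -0.014, 0.003], [-2.0, 0.9, 3.8], 0.1], [[-0.006, -0.024, 0.008], [-4.2, 0.8, 7.9], 0.1], [[-0.01, -0.033, 0.014], [-6.6, -0.1, 12.0], 0.1], [[-0.014, -0.039, 0.022], [-9.1, -2.0, 16.0], 0.1], [[-0.017, -0.046, 0.032], [-11.7, -4.6, 19.7], 0.1], [[-0.019, -0.053, 0.043], [-14.2, -7.9, 22.9], 0.1], [[-0.018, -0.062, 0.055], [-16.6, -11.8, 25.4], 0.1], [[-0.014, -0.073, 0.068], [-18.7, -16.1, 27.2], 0.1], [[-0.007, -0.087, 0.081], [-20.5, -20.7, 28.1], 0.1], [[0.003, -0.104, 0.094], [-21.8, -25.3, 28.1], 0.1], [[0.016, -0.126, 0.105], [-22.7, -29.8, 27.2], 0.1], [[0.031, -0.152, 0.115], [-23.2, -34.1, 25.3], 0.1], [[0.049, -0.182, 0.123], [-23.2, -38.0, 22.5], 0.1], [[0.066, -0.213, 0.127], [-22.9, -41.0, 19.2], 0.1], [[0.083, -0.245, 0.129], [-22.5, -43.3, 15.5], 0.1], [[0.089, -0.256, 0.13], [-22.3, -43.9, 14.2], 0.1], [[0.089, -0.256, 0.13], [-22.3, -43.9, 14.2], 0.1]])

```text
clock: 32.42
tool_pos: [0.6403, -0.2861, 0.1016]
orientation: [0.3, 35.3, 9.9]
force: [-0.4, 0.1, -5.6]
opening: 0.0379
```

```bash
cat > chk.py <<'E'
from h import *
from kin import *
import cv2
def chk(name,O,g=.015,crop=((230,90),(150,350)),s=4):
    ez=np.array([0,0,1.])
    P=dict(element=O,element_foot=O-.055*ez,stem_top=O+.071*ez);ims=[];net={}
    for c,(r0,c0) in zip(("scene","top"),crop):
        a=ctrl.snapshot(c);im=cv2.resize(a[r0:r0+100,c0:c0+100],None,fx=s,fy=s,interpolation=cv2.INTER_CUBIC)
        for k,V in list(P.items())+[("plate",PL)]:
            q=proj(c,V);cv2.drawMarker(im,tuple(((q-[c0,r0]+.5)*s).astype(int)),dict(element=(0,255,0),element_foot=(255,0,0),stem_top=(255,255,0),plate=(255,0,255))[k],cv2.MARKER_CROSS,12,1)
            if k!="plate":
                r=ctrl.landmark_of(c,k);print(c,k,"pred",q,"net",[(np.round(d['pixel'],1).tolist(),round(d['confidence'],2)) for d in r][:2])
                if r: net[c,k]=r[0]['pixel']
        ims.append(im)
    for k in P:
        if("scene",k) in net and("top",k) in net: print(k,"tri",*tri(net["scene",k],net["top",k]),"pred",P[k])
    cv2.imwrite(name,np.hstack(ims))
E
python3 - <<'E'
from chk import *
st();p,R,o=pose();ezt=np.array([-.5736,0,.8192]);print("ele z world",R.apply(ezt))
for up in(.02,.004,0):go(*platep(10,35,1,up))
chk("pics/g9.png",p-A*R.apply([1,0,0])-.015*R.apply(ezt),crop=((210,90),(140,350)))
E
```

```text
t 32.4167 tcp [ 0.6403 -0.2861  0.1016] J [-41.7244  20.1791 -17.0176 -76.4213 -41.1266  18.0865] F [-0.3798  0.0611 -5.5802] open 0.03787321307287114
[[ 0.8037 -0.169   0.5706]
 [ 0.14    0.9856  0.0948]
 [-0.5784  0.0037  0.8158]]
ele z world [ 0.0064 -0.0026  1.    ]
shift [ 0.0166  0.0011 -0.018 ] turn [-0.3284 -0.3372  0.0993] rows 0.5867644012936906 0.06718417400675472
shift [ 0.0258  0.001  -0.031 ] turn [-0.3284 -0.3372  0.0993] rows 0.9682966479078255 0.06718417400675472
shift [ 0.0281  0.001  -0.0343] turn [-0.3284 -0.3372  0.0993] rows 1.063922573620774 0.06718417400675472
scene element pred [127.2391 274.9294] net [([127.7, 275.0], 0.69)]
scene element_foot pred [133.7587 286.9143] net [([132.4, 287.5], 0.88)]
scene stem_top pred [117.8245 257.6227] net [([117.1, 260.6], 0.64)]
top element pred [425.8765 202.7298] net [([424.6, 199.4], 0.86)]
top element_foot pred [417.3361 205.6728] net [([417.1, 205.8], 0.81)]
top stem_top pred [438.4356 198.4019] net [([437.4, 193.7], 0.39)]
element tri [ 0.6111 -0.2901  0.1162] 0.005045566523037668 pred [ 0.6057 -0.2921  0.1114]
element_foot tri [ 0.6048 -0.2935  0.0548] 0.0031490681101761916 pred [ 0.6057 -0.2921  0.0564]
stem_top tri [ 0.6133 -0.2937  0.1831] 0.007923621940057001 pred [ 0.6057 -0.2921  0.1824]
```

View pics/g9.png

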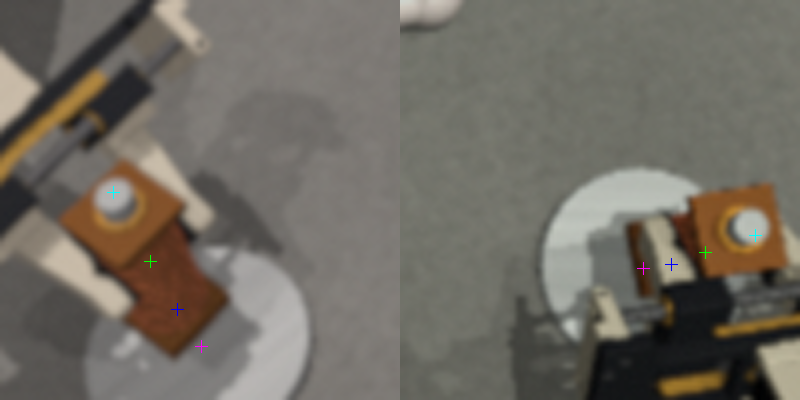

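It hangs nearly upright over the plate: in the top view the stem is at (750,228) and the plate centre at (643,268), allowing for height. It leans forward about 1.5°, which I correct while lowering.

>>> drive_tool(plan=[[[0.01, 0.001, -0.012], [0, -1.5, 0], 0.1], [[0.018, 0.001, -0.02], [0, -1.5, 0], 0.1], [[0.022, 0.001, -0.026], [0, -1.5, 0], 0.1], [[0.0245, 0.001, -0.0293], [0, -1.5, 0], 0.1], [[0.0258, 0.001, -0.031], [0, -1.5, 0], 0.1], [[0.0258, 0.001, -0.031], [0, -1.5, 0], 0.1]])

```text
clock: 33.32
tool_pos: [0.6476, -0.2815, 0.0677]
orientation: [-0.1, 33.5, 10.1]
force: [-0.1, -0.7, -5.5]
opening: 0.0386
```

Run:
```python
from h import *
from kin import *
st();go(*platep(10,35,1,0));R=pose()[1];print("down in tool",R.inv().apply([0,0,-1]))
```

```text
t 33.3167 tcp [ 0.6476 -0.2815  0.0677] J [-44.4332  24.8963 -17.8362 -83.5658 -43.1389  29.022 ] F [-0.0949 -0.7233 -5.4899] open 0.03858248274828507
[[ 0.8213 -0.176   0.5427]
 [ 0.1464  0.9844  0.0978]
 [-0.5514 -0.0009  0.8342]]
shift [ 0.0016 -0.002  -0.0113] turn [ 0.1206  1.5343 -0.0852] rows 0.27796493550719126 0.21527324870144737
down in tool [ 0.5514  0.0009 -0.8342]
```

>>> drive_tool(plan=[[[0.0002, -0.002, -0.005], [0, 0, 0], 0.1], [[0.0002, -0.002, -0.0083], [0, 0, 0], 0.1], [[0.0007, -0.002, -0.0091], [0, 0, 0], 0.1], [[0.0013, -0.002, -0.01], [0, 0, 0], 0.1], [[0.0013, -0.002, -0.01], [0, 0, 0], 0.1]])

```text
clock: 33.73
tool_pos: [0.6442, -0.2845, 0.0597]
orientation: [-0.1, 33.4, 10.1]
force: [-1.8, -0.0, 1.6]
opening: 0.038
```

Run:
```python
from h import *
from kin import *
st();p,R,o=pose();print("elem origin est",p-A*R.apply([1,0,0])-[0,0,.015])
```

```text
t 33.7333 tcp [ 0.6442 -0.2845  0.0597] J [-45.3416  25.8399 -18.0294 -84.3487 -43.7173  30.9002] F [-1.8177 -0.0131  1.5649] open 0.037966842125090446
[[ 0.8223 -0.1762  0.5411]
 [ 0.1463  0.9844  0.0981]
 [-0.5499 -0.0015  0.8352]]
elem origin est [ 0.6089 -0.2908  0.0684]
```

Foot in contact with the plate, estimated centre (0.609, -0.291). Releasing and backing away.

>>> drive_tool(plan=[[[0, 0, 0], [0, 0, 0], 0.75], [[0, 0, 0], [0, 0, 0], 0.75], [[0, 0, 0], [0, 0, 0], 0.75], [[0, 0, 0], [0, 0, 0], 0.75], [[0, 0, 0], [0, 0, 0], 0.75], [[0, 0, 0], [0, 0, 0], 0.75], [[-0.015, 0, 0], [0, 0, 0], 0.75], [[-0.04, 0, 0], [0, 0, 0], 0.75], [[-0.07, 0, 0], [0, 0, 0], 0.75], [[-0.1, 0, 0], [0, 0, 0], 0.75], [[-0.13, 0, 0], [0, 0, 0], 0.75], [[-0.13, 0, 0], [0, 0, 0], 0.75]])

```text
clock: 34.73
tool_pos: [0.5343, -0.3049, 0.1345]
orientation: [-0.4, 33.3, 9.9]
force: [-0.3, 0.4, 0.2]
opening: 0.0657
```

Run:
```python
from chk import *
from nxt import emit
st()
chk("pics/g10.png",PL+[0,0,.055],crop=((220,90),(150,360)))
```

```text
t 34.7333 tcp [ 0.5343 -0.3049  0.1345] J [-53.4432  14.5318 -22.2405 -73.8796 -50.9826  23.3236] F [-0.2712  0.3518  0.2489] open 0.06568399044328656
[[ 0.823  -0.1754  0.5403]
 [ 0.1432  0.9845  0.1015]
 [-0.5497 -0.0061  0.8354]]
scene element pred [133.9306 285.0739] net [([131.7, 286.1], 0.93)]
scene element_foot pred [139.9202 296.1807] net [([136.9, 299.1], 0.61)]
scene stem_top pred [125.3176 269.1023] net [([132.7, 286.4], 0.61), ([124.7, 269.4], 0.56)]
top element pred [418.1848 203.8979] net []
top element_foot pred [410.3935 206.6585] net [([409.9, 207.5], 0.64)]
top stem_top pred [429.5762 199.8617] net [([429.3, 198.6], 0.45)]
element_foot tri [ 0.606  -0.2956  0.0017] 0.006735115582191429 pred [ 0.6085 -0.2905  0.012 ]
stem_top tri [ 0.6205 -0.3016  0.0931] 0.01150475558451138 pred [ 0.6085 -0.2905  0.138 ]
```

View pics/g10.png

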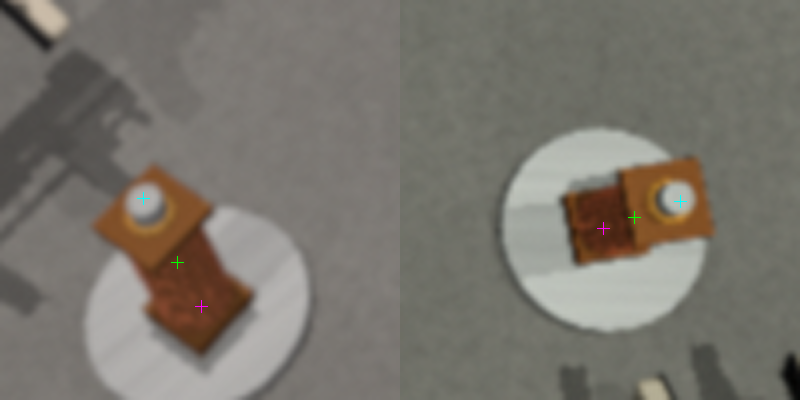

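The element stands upright in the plate's centre: the stem and foot lie on the predicted crosses in both views. Next comes the press with shut fingers pointing down.

Run:
```python
from h import *
from kin import *
from nxt import emit
q0=pose()[2]['joint_pos'];best=None
for az in range(-180,180,15):
    for s in ik(X,np.array([.6085,-.2905,.175]),toolR(az,90,1),n=5):
        if abs(s[3])>30: continue
        u=np.linspace(0,1,31)[:,None]
        Q=q0+(s-q0)*u+np.sin(np.pi*u)*np.array([0,-10,4,0,0,0]);qs=path(list(Q),0);T=[fk(X,q,S4) for q in qs]
        if best is None or len(qs)<best[0]: best=(len(qs),az,qs,T)
n,az,qs,T=best;print(n,az,qs[-1]);np.save("p4.npy",qs)
print([np.round(t[0]-.021*t[1].apply([1,0,0]),2).tolist() for t in T][::2]);emit("p4.npy",0,0)
```

```text
11 15 [ -8.9939  21.4054  -1.5572   0.     -67.0374 -66.0061]
[[0.52, -0.31, 0.14], [0.54, -0.29, 0.2], [0.55, -0.28, 0.25], [0.56, -0.28, 0.25], [0.58, -0.29, 0.22], [0.61, -0.29, 0.2]]
of 11 clock 35.1333 err to q[i] mm [-0. -0.  0.] J [-53.1  15.1 -22.2 -74.2 -50.8  23.5] want [-53.1  15.1 -22.2 -74.2 -50.8  23.5]
[[[-0.008, 0.012, 0.032], [-2.7, 2.8, 4.6], 0], [[-0.018, 0.02, 0.061], [-4.9, 6.7, 8.1], 0], [[-0.027, 0.024, 0.084], [-6.2, 11.6, 10.5], 0], [[-0.031, 0.025, 0.098], [-6.6, 17.6, 11.9], 0], [[-0.03, 0.022, 0.103], [-6.1, 24.5, 12.3], 0], [[-0.023, 0.018, 0.1], [-5.4, 31.4, 11.9], 0], [[-0.011, 0.014, 0.093], [-4.6, 38.3, 10.6], 0], [[0.003, 0.008, 0.086], [-4.1, 44.9, 8.6], 0], [[0.019, 0.004, 0.079], [-4.0, 51.3, 5.7], 0], [[0.036, -0.0, 0.077], [-4.4, 56.6, 2.4], 0]]
```

>>> drive_tool(plan=[[[-0.008, 0.012, 0.032], [-2.7, 2.8, 4.6], 0], [[-0.018, 0.02, 0.061], [-4.9, 6.7, 8.1], 0], [[-0.027, 0.024, 0.084], [-6.2, 11.6, 10.5], 0], [[-0.031, 0.025, 0.098], [-6.6, 17.6, 11.9], 0], [[-0.03, 0.022, 0.103], [-6.1, 24.5, 12.3], 0], [[-0.023, 0.018, 0.1], [-5.4, 31.4, 11.9], 0], [[-0.011, 0.014, 0.093], [-4.6, 38.3, 10.6], 0], [[0.003, 0.008, 0.086], [-4.1, 44.9, 8.6], 0], [[0.019, 0.004, 0.079], [-4.0, 51.3, 5.7], 0], [[0.036, 0, 0.077], [-4.4, 56.6, 2.4], 0], [[0.036, 0, 0.077], [-4.4, 56.6, 2.4], 0], [[0.036, 0, 0.077], [-4.4, 56.6, 2.4], 0]])

```text
clock: 36.13
tool_pos: [0.6098, -0.2873, 0.1709]
orientation: [150.4, 89.6, 165.6]
force: [-0.7, -0.6, 0.8]
opening: 0.0003
```

Run:
```python
from h import *
st();go([.6085,-.2905,.118],toolR(15,90,1))
```

```text
t 36.1333 tcp [ 0.6098 -0.2873  0.1709] J [ -8.7168  21.7796  -1.5236  -0.0409 -67.0773 -66.021 ] F [-0.6967 -0.5925  0.7964] open 0.0002797789403762416
[[-0.0065 -0.263   0.9648]
 [ 0.0017  0.9648  0.263 ]
 [-1.      0.0033 -0.0058]]
shift [ 0.0529 -0.003  -0.0018] turn [ 0.2461 -0.3328 -0.1883] rows 1.2713186708609556 0.0635096072991806
```

>>> drive_tool(plan=[[[0.025, -0.003, -0.0018], [0.2, -0.3, -0.2], 0], [[0.04, -0.003, -0.0018], [0.2, -0.3, -0.2], 0], [[0.049, -0.003, -0.0018], [0.2, -0.3, -0.2], 0], [[0.052, -0.003, -0.0018], [0.2, -0.3, -0.2], 0], [[0.054, -0.003, -0.0018], [0.2, -0.3, -0.2], 0], [[0.056, -0.003, -0.0018], [0.2, -0.3, -0.2], 0], [[0.056, -0.003, -0.0018], [0.2, -0.3, -0.2], 0]])

```text
clock: 36.72
tool_pos: [0.6088, -0.2909, 0.1158]
orientation: [-44.2, 89.9, -29.2]
force: [-0.6, -0.5, 0.2]
opening: 0.0003
```

>>> drive_tool(plan=[[[0.002, 0, 0], [0, 0, 0], 0], [[0.004, 0, 0], [0, 0, 0], 0], [[0.006, 0, 0], [0, 0, 0], 0], [[0.006, 0, 0], [0, 0, 0], 0]])

```text
clock: 37.05
tool_pos: [0.6093, -0.2912, 0.1104]
orientation: [-41.9, 89.8, -26.9]
force: [0.3, -1.3, 4.9]
opening: 0.0004
```

>>> drive_tool(plan=[[[0.0015, 0, 0], [0, 0, 0], 0], [[0.003, 0, 0], [0, 0, 0], 0], [[0.0045, 0, 0], [0, 0, 0], 0], [[0.006, 0, 0], [0, 0, 0], 0], [[0.006, 0, 0], [0, 0, 0], 0]])

```text
clock: 37.47
tool_pos: [0.6095, -0.2913, 0.1049]
orientation: [-44.8, 89.8, -29.7]
force: [-0.8, 0.2, 6.9]
opening: 0.0005
```

>>> drive_tool(plan=[[[0.001, 0, 0], [0, 0, 0], 0], [[0.002, 0, 0], [0, 0, 0], 0], [[0.003, 0, 0], [0, 0, 0], 0], [[0.003, 0, 0], [0, 0, 0], 0]])

```text
clock: 37.8
tool_pos: [0.6099, -0.2916, 0.1033]
orientation: [-47.0, 89.7, -31.9]
force: [-2.7, 1.7, 9.6]
opening: 0.0004
```

>>> drive_tool(plan=[[[0.001, 0, 0], [0, 0, 0], 0], [[0.002, 0, 0], [0, 0, 0], 0], [[0.002, 0, 0], [0, 0, 0], 0]])

```text
clock: 38.05
tool_pos: [0.6106, -0.2919, 0.1034]
orientation: [-47.5, 89.6, -32.3]
force: [-3.8, 2.1, 12.8]
opening: 0.0006
```

That's the hard stop: no more travel, and 12.8 N is above the 8 N spring end. Raising gently so the stem springs back, then clearing away.

>>> drive_tool(plan=[[[-0.002, 0, 0], [0, 0, 0], 0], [[-0.006, 0, 0], [0, 0, 0], 0], [[-0.01, 0, 0], [0, 0, 0], 0], [[-0.014, 0, 0], [0, 0, 0], 0], [[-0.02, 0, 0], [0, 0, 0], 0], [[-0.035, 0, 0], [0, 0, 0], 0], [[-0.06, 0, 0], [0, 0, 0], 0], [[-0.09, 0, 0], [0, 0, 0], 0], [[-0.12, 0, -0.02], [0, 0, 0], 0], [[-0.13, 0, -0.06], [0, 0, 0], 0], [[-0.13, 0, -0.1], [0, 0, 0], 0], [[-0.13, 0, -0.14], [0, 0, 0], 0], [[-0.13, 0, -0.16], [0, 0, 0], 0], [[-0.13, 0, -0.16], [0, 0, 0], 0]])

```text
clock: 39.22
tool_pos: [0.4516, -0.3338, 0.2336]
orientation: [-43.6, 89.6, -28.6]
force: [0.6, 0.3, -1.0]
opening: 0.0004
```

Run:
```python
from chk import *
st();chk("pics/g11.png",PL+[0,0,.055],crop=((220,90),(150,360)))
import cv2
a=cv2.imread("pics/g10.png");b=cv2.imread("pics/g11.png");d=np.abs(a.astype(int)-b).max(2)
# element region in the scene crop
print("diff scene elem region mean",d[150:360,90:260].mean(),"whole",d[:,:400].mean())
for n in["elbow","trap_lid","seat","hex_key","plate","rest"]:
    for c in("scene","top"): print(n,c,[(np.round(x['pixel'],1).tolist(),round(x['confidence'],2)) for x in ctrl.landmark_of(c,n)][:1])
```

```text
t 39.2167 tcp [ 0.4516 -0.3338  0.2336] J [-16.4326   8.4643 -11.3963   0.0966 -69.7205 -58.5955] F [ 0.63    0.2521 -0.9994] open 0.0004246140454636367
[[ 0.0066 -0.2589  0.9659]
 [-0.0036  0.9659  0.2589]
 [-1.     -0.0052  0.0054]]
scene element pred [133.9306 285.0739] net [([133.1, 286.3], 0.98)]
scene element_foot pred [139.9202 296.1807] net [([141.2, 296.7], 0.93)]
scene stem_top pred [125.3176 269.1023] net [([125.3, 270.2], 0.46)]
top element pred [418.1848 203.8979] net []
top element_foot pred [410.3935 206.6585] net []
top stem_top pred [429.5762 199.8617] net []
diff scene elem region mean 10.658963585434174 whole 16.0076125
elbow scene [([234.1, 306.6], 0.92)]
elbow top [([355.5, 138.8], 0.9)]
trap_lid scene [([231.0, 308.9], 0.74)]
trap_lid top [([166.9, 170.6], 0.7)]
seat scene [([319.1, 127.9], 0.42)]
seat top [([123.5, 223.2], 0.65)]
hex_key scene []
hex_key top [([142.0, 276.7], 0.62)]
plate scene [([140.0, 296.4], 0.85)]
plate top [([410.0, 210.7], 0.8)]
rest scene [([226.9, 213.8], 0.89)]
rest top [([290.7, 219.5], 0.79)]
```

Run:
```python
from h import *
import cv2
a=cv2.imread("pics/g10.png");b=cv2.imread("pics/g11.png")
for nm,(y0,y1,x0,x1) in dict(stem=(180,228,120,170),foot=(270,350,150,250),cap=(165,260,95,215)).items():
    r=cv2.matchTemplate(b[:,:400],a[y0:y1,x0:x1],cv2.TM_CCOEFF_NORMED);_,v,_,l=cv2.minMaxLoc(r);print(nm,"score",round(v,2),"shift px",(l[0]-x0)/4,(l[1]-y0)/4)
ctrl.close_job();print("closed")
```

```text
stem score 1.0 shift px 0.0 0.0
foot score 1.0 shift px 0.0 0.0
cap score 0.91 shift px 0.0 0.0
the job is handed in; nothing more can be done
closed
```

The job is done and handed in at about 40 s of the 56 s allowed; no verdict is reported. The element was lifted from the drawer, leaned in the rest, released, regripped, stood upright in the middle of the plate and released. Its stem was then pressed and let spring back.

**What my last checks showed**
- **Placing:** the scene camera puts the element's foot and stem within about 1.5 px of the upright, centred position. After the press, image matching found no shift of stem, cap or foot, so the stem is fully out again.
- **Press:** the stem moved about 10 mm, then stopped dead at 12.8 N. The spring's end force is only 8 N, so it reached its hard stop.
- **Other parts:** the elbow, plate, trap lid and side-bay ring were found where they had been, within a few pixels. The gripper ended clear of everything with its fingers shut.

**What went wrong or disagreed**
- **Failed grasps:** the first two grasps failed. I started the first lift before the fingers had closed. On the second, the element slipped out and dropped back into the drawer. The real fingertips end more than 20 mm short of the reported TCP, and I corrected for that.
- **Wrist limit:** the arm stopped at a joint limit on its first try at the 45° pose over the rest. I fitted the arm's kinematics and turned the wrist over to reach it. J3 then came within 0.25° of its limit, never past it.
- **Last picture:** the top camera gave no element detection, and two detections were doubtful: the scene-camera trap lid landed on the elbow, and the hex key showed only from the top.

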